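# Stack glass sample trays in the cure press and start the timer

## Robot

A 7-joint arm with a two-finger parallel gripper is mounted at the origin on the work surface. World frame = base frame: x ahead of the robot, y to its left, z up, the work surface at z = 0. Lengths are in m, angles in rad, forces in N, time in s.
With the tool pointing down it reaches from about 0.4 to 0.85 m from the base axis. Payload 4.5 kg.
Tool frame: the origin (TCP) lies between the finger pads, 19 mm behind the fingertips; this is the grasp point; z points along the fingers, y is the line along which they close (so a half turn about z gives the same grasp; the last joint's range is limited). The gripper opens to 88 mm and grips with 3 to 60 N. Pads are 18 mm wide; open, the fingers measure 123 mm over their backs; the gripper's body (75 mm by 187 mm) begins 45 mm behind the grasp point.
Start: joints at [-1.221, 0.689, -0.195, 1.565, 0.157, 0.902, -0.215], TCP at [0.194, 0.594, 0.257] pointing down, gripper open.
Joint ranges: [-3.01, 3.01], [-0.46, 2.08], [-1.47, 1.51], [0.13, 2.56], [-1, 4.14], [0.04, 2.09], [-2.66, 2.66]. Speed limits (rad/s): [2.57, 2.57, 3.14, 3.14, 3.14, 3.14, 3.14].

## Interface

Orientations are given as a unit quaternion [w, x, y, z].
In Python, from cell import env gives the robot as it stands.
- The arm moves only by the tool step_arm, never from a script. Its argument "steps" is a list of rows, each an object of numbers: "x", "y", "z": the shift along the tool's x, y, z in cm; "ax", "ay", "az": the turn, a rotation vector about the tool's x, y, z in rad. In form: [{"x": .., "y": .., "z": .., "ax": .., "ay": .., "az": ..}, ...]. A call has 1 to 20 rows; each row is the pose to reach, as a shift and turn from the pose commanded when the call began, along the tool's axes at that moment; what a row does not reach only later rows make up. A row lasts 1/8 s, in which the tool goes at most 62.5 mm and 10.7 degrees, less where a joint would pass 70% of its speed; a pose out of reach is approached as far as the arm can. A call with a gripper value outside its range is refused whole. "jaw" is the finger opening in cm, from 0 to 8.81, set as the call begins (left out, the last holds). The fingers move at their own pace and stop on an object; "force" is the grip in N (left out, the last holds). Time passes only in rows, so rows that repeat a pose let the fingers close. It gives the time, the measured TCP pose, the force, the opening and the grip force at its end, in the units of the state.
- env.observe(): the state, without advancing time (a new reading comes with each control period).
- env.capture(name): name is "side" or "top" or "wrist"; returns a dict with "color" (400x640x3 uint8, red, green, blue), "mtx" (3x3 intrinsics, pixels), "distortion" ([k1, k2, p1, p2, k3] as OpenCV has them; the pictures are not rectified), "xyz" and "rotation" of the camera in the world. Camera axes: x right, y up, looking along -z (the intrinsics and any distortion apply to the point x, -y, -z); pixel columns grow to the right and rows downward; lengths in m; the calibration is good to about 2 mm. A picture is of the moment at which its call begins. There is no depth.
- env.job_done(): hands the job in; it is judged then, once.
The state is a dict: "time_s": time; "q": joint angles; "joint_velocities": joint speeds; "joint_efforts": joint torques, N m; "tcp_pos": TCP position; "ee_rot": TCP orientation; "contact_force": force on the tool from outside, world axes, zero at the start; "wrist_torque": the same for the moment, N m; "grip_width": finger opening in m; "grip_force": force on a finger pad.
Only numpy, scipy, OpenCV 4.12 (cv2) and the standard library are available. Lean on these libraries where they do the work, as an engineer would, in place of code of your own. Each camera call takes 0.05 s, during which the arm holds its last target. There are 200 camera calls.

## Task

Stack all the grey sample trays squarely on the press base, chamfered corners over chamfered corners, so that each skirt drops fully home on the one below. Then lift the steel press cap up off its hook and seat it the same way on the topmost tray, and after that turn the timer's sleeve to 4. Leave the two glass forms, the tub and the caliper where they are.

Things in the scene. Friction and masses are not known exactly. Their poses are not given: they have to be found in the camera images.
- tray1: Grey sample tray, 0.1 to 0.2 kg (five alike, 3 to 5 present, some start turned half round), glass samples on top. Outline 124 (x) by 66 (y) mm, 20 x 20 mm chamfers at its two +x corners. Origin: centre of underside, z up. Skirt wall 5 mm thick, z 0 to 15; inside it a boss 110 x 52 mm, chamfered alike, top z 21. Hollow below: 114 x 56 mm, 8 deep. Grip across the 66 mm width.
- tray2: A tray like tray1. Stacked: a skirt drops over the boss below with 2 mm play a side, only if chamfers lie over chamfers, and rests on the skirt below: origins 15 mm apart in height.
- tray3: A tray like tray1. Stacked: a skirt drops over the boss below with 2 mm play a side, only if chamfers lie over chamfers, and rests on the skirt below: origins 15 mm apart in height.
- tray4: A tray like tray1. Stacked: a skirt drops over the boss below with 2 mm play a side, only if chamfers lie over chamfers, and rests on the skirt below: origins 15 mm apart in height.
- tray5: A tray like tray1. Stacked: a skirt drops over the boss below with 2 mm play a side, only if chamfers lie over chamfers, and rests on the skirt below: origins 15 mm apart in height.
- tray1_key (a point): Point on tray1, 55 mm from its origin along own +x (midway between the chamfered corners), at height 0 mm.
- tray2_key (a point): Point on tray2, 55 mm from its origin along own +x (midway between the chamfered corners), at height 0 mm.
- tray3_key (a point): Point on tray3, 55 mm from its origin along own +x (midway between the chamfered corners), at height 0 mm.
- tray4_key (a point): Point on tray4, 55 mm from its origin along own +x (midway between the chamfered corners), at height 0 mm.
- tray5_key (a point): Point on tray5, 55 mm from its origin along own +x (midway between the chamfered corners), at height 0 mm.
- base: Fixed press base: grey block 170 (x) by 110 (y) by 20 mm, on it an aluminium boss 110 x 52 mm, z 20 to 26, chamfered at its two +x corners like the trays. Origin: centre of underside, on the table. A tray seated on it has its origin 20 mm above the base's, axes in line.
- base_key (a point): Point on base, 55 mm from its origin along own +x (midway between the chamfered corners), at height 20 mm.
- cap: Steel cap, 0.36 to 0.54 kg: plate of the trays' outline (chamfers at own +x), 16 mm high, hollow below like a tray; seated, its origin is 15 mm above the top tray's. Origin: centre of underside. On it two uprights (x 14 to 20 and -14 to -20 mm, 16 mm thick, z 16 to 60) and a grip block over them, 40 (x) by 16 (y) mm, z 60 to 88. The hook's arm runs along its y through the window between them.
- cap_key (a point): Point on cap, 55 mm from its origin along own +x (midway between the chamfered corners), at height 0 mm.
- cap_grip (a point): In the cap's grip block on its vertical axis, 78 mm above its underside: with the fingers closing along the cap's x (40 mm) a good place for the TCP.
- stand: Fixed stand. Origin: on the table below the hung cap. Post 16 mm square, 137 high, at own x 72 to 88 mm; its level arm, 10 mm thick, axis at z 130 mm, ends at x -22 mm, the tip turned up to z 147 mm. The cap hangs near x 0, underside at z 75 mm, its +x about along the stand's -y. To free it lift 20 to 28 mm, then go at least 50 mm along the stand's -x.
- timer: Fixed cure timer, white box 125 x 125 x 26 mm with a scale 0 to 6 printed round its sleeve, 0.4 rad apart, clockwise from above. Origin: centre of underside. The numeral k lies at azimuth 1.2 - 0.4 k rad from own +x (counter-clockwise positive).
- dial (a joint): Angle of the timer's black sleeve, rad, growing clockwise from above: 0.4 x the number its white mark points at (4 is 1.6). Starts between 0 and 0.9; stops at -0.06 and 2.46. Click detents at every number, about 0.1 N m to pass; released, it is pulled into the nearest.
- dial_grip (a point): On the sleeve's axis, 12 mm below its top and 50 mm above the table; sleeve 48 mm in diameter, from 29 to 63 mm above the table: place for the TCP to grip it, at any yaw.
- dome_a: Bystander: closed green glass form, 158 mm high, 92 mm across. Origin: centre of underside.
- dome_b: Bystander: like dome_a in amber glass.
- tub: Bystander: open white tub 130 x 170 x 70 mm. Origin: centre of underside.
- caliper: Bystander: caliper lying flat, 190 mm long. Origin: centre of underside.
Things that resemble listed ones, but are neither listed nor needed, are in the scene too. Leave any blue look-alike of the timer alone.

How it is judged:
On the way, in this order (a step that is already met when the one before it is completed fails the run):
1. all trays present are seated in one stack on the base (horizontal distance between each of tray1, tray2, tray3, tray4, tray5 and base below 0.012 m and horizontal distance between each of tray1_key, tray2_key, tray3_key, tray4_key, tray5_key and base_key below 0.016 m and angle between each of tray1, tray2, tray3, tray4, tray5's own z axis and vertical below 0.03 rad and (z of tray1 in the frame of base between 0.018 and 0.022 m or z of tray1 in the frame of base between 0.033 and 0.037 m or z of tray1 in the frame of base between 0.048 and 0.052 m or z of tray1 in the frame of base between 0.063 and 0.067 m or z of tray1 in the frame of base between 0.078 and 0.082 m) and (z of tray2 in the frame of base between 0.018 and 0.022 m or z of tray2 in the frame of base between 0.033 and 0.037 m or z of tray2 in the frame of base between 0.048 and 0.052 m or z of tray2 in the frame of base between 0.063 and 0.067 m or z of tray2 in the frame of base between 0.078 and 0.082 m) and (z of tray3 in the frame of base between 0.018 and 0.022 m or z of tray3 in the frame of base between 0.033 and 0.037 m or z of tray3 in the frame of base between 0.048 and 0.052 m or z of tray3 in the frame of base between 0.063 and 0.067 m or z of tray3 in the frame of base between 0.078 and 0.082 m) and (z of tray4 in the frame of base between 0.018 and 0.022 m or z of tray4 in the frame of base between 0.033 and 0.037 m or z of tray4 in the frame of base between 0.048 and 0.052 m or z of tray4 in the frame of base between 0.063 and 0.067 m or z of tray4 in the frame of base between 0.078 and 0.082 m) and (z of tray5 in the frame of base between 0.018 and 0.022 m or z of tray5 in the frame of base between 0.033 and 0.037 m or z of tray5 in the frame of base between 0.048 and 0.052 m or z of tray5 in the frame of base between 0.063 and 0.067 m or z of tray5 in the frame of base between 0.078 and 0.082 m)), for 0.2 s.
2. the cap is off the hook and seated on the topmost tray (all of step 1 and horizontal distance between cap and base below 0.012 m and horizontal distance between cap_key and base_key below 0.016 m and angle between cap's own z axis and vertical below 0.03 rad and (z of cap in the frame of base between 0.063 and 0.067 m or z of cap in the frame of base between 0.078 and 0.082 m or z of cap in the frame of base between 0.093 and 0.097 m)), for 0.2 s.
3. the timer's sleeve stands at 4 (value of joint dial between 1.48 and 1.72 rad), for 0.2 s.
At the end, for the whole second after the job is handed in: All trays present in one stack on the base and the cap on top, at rest: each height within 2 mm of a seated level, centre within 12 mm and chamfered end within 16 mm (level) of the base's, tilt under 0.03 rad; the sleeve at 4 (1.6 rad within 0.12) (all of step 2 and all of step 3 and linear speed of each of tray1, tray2, tray3, tray4, tray5, cap below 0.02 m/s); the robot touches nothing.
It fails at once if dome_a is pushed more than 30 mm from its place or tipped (distance of dome_a from where it was at the start of the episode above 0.03 m or angle between dome_a's own z axis and vertical above 0.3 rad).
It fails at once if dome_b is pushed more than 30 mm from its place or tipped (distance of dome_b from where it was at the start of the episode above 0.03 m or angle between dome_b's own z axis and vertical above 0.3 rad).
It fails at once if tub is pushed more than 30 mm from its place or tipped (distance of tub from where it was at the start of the episode above 0.03 m or angle between tub's own z axis and vertical above 0.3 rad).
It fails at once if caliper is pushed more than 30 mm from its place or tipped (distance of caliper from where it was at the start of the episode above 0.03 m or angle between caliper's own z axis and vertical above 0.3 rad).
Of tray1, tray2, tray3, tray4, tray5 only 3 to 5 are there at a start; the rules pass over those that are not, and their reading is None.
At some moment in a run one of tray1, tray2, tray3, tray4, tray5 may be knocked a few centimetres aside while the robot is not near it.
It also fails if it takes over 210 s, if anything falls off the work surface, if the arm or the gripper's body presses on something with over 40 N, if the wrist force passes 120 N, or if a joint passes its speed limit or range.

## Working session

There is one attempt and no reset: what is moved stays moved. The work goes in short steps, Python scripts to look and compute and a tool call to move; the robot and the scene stay as the last step left them, time stands still between calls to the robot, and variables do not carry over. Pictures are saved under pics/ and viewed, at most 14 in all, crops included, and the job is handed in when it is done.

Besides the shell and the picture viewer there is one more tool, called after "Call:" as name(argument=value, ...), one argument or row to a line, values as JSON. step_arm: Moves the arm, as the interface text tells. Its arguments: {"type":"object","properties":{"steps":{"type":"array"},"jaw":{"type":"number"},"force":{"type":"number"}},"required":["steps"]}

```bash
mkdir -p pics; ls
cat > h.py <<'E'
import numpy as np, cv2
from cell import env
from scipy.spatial.transform import Rotation as R
def cap(n,f=None):
    c=env.capture(n); 
    if f: cv2.imwrite(f'pics/{f}.png',c['color'][:,:,::-1])
    return c
def camR(c):
    r=np.array(c['rotation'],float)
    return r if r.shape==(3,3) else R.from_quat(r,scalar_first=True).as_matrix()
def ray(c,uv):
    p=cv2.undistortPoints(np.array(uv,float).reshape(-1,1,2),np.array(c['mtx']),np.array(c['distortion'])).reshape(-1,2)
    d=np.c_[p[:,0],-p[:,1],-np.ones(len(p))]@camR(c).T
    return np.array(c['xyz']),d
def plane(c,uv,z):
    o,d=ray(c,uv); return o+d*((z-o[2])/d[:,2])[:,None]
def proj(c,P):
    q=(np.atleast_2d(P)-np.array(c['xyz']))@camR(c); q=q*[1,-1,-1]
    return cv2.projectPoints(q,np.zeros(3),np.zeros(3),np.array(c['mtx']),np.array(c['distortion']))[0].reshape(-1,2)
def tri(c1,u1,c2,u2):
    o1,d1=ray(c1,u1);o2,d2=ray(c2,u2);out=[]
    for a,b in zip(d1,d2):
        s=np.linalg.lstsq(np.c_[a,-b],o2-o1,rcond=None)[0]
        p=o1+a*s[0];q=o2+b*s[1];out.append(np.r_[(p+q)/2,np.linalg.norm(p-q)])
    return np.array(out)
E
python3 - <<'E'
from h import *
np.set_printoptions(precision=4,suppress=True)
for n in ['top','side','wrist']:
    c=cap(n,n+'0'); print(n,c['xyz'],c['rotation'],c['mtx'],c['distortion'])
print(env.observe())
E
```

```text
pics
top [0.3137 0.0792 1.8569] [ 0.7058  0.0503 -0.0492 -0.7049] [[516.9092   0.     317.9455]
 [  0.     516.9092 198.8177]
 [  0.       0.       1.    ]] [-0.1489  0.      0.      0.      0.    ]
side [ 0.1849 -0.9224  1.2288] [ 0.9196  0.3609 -0.0658 -0.1407] [[500.6175   0.     320.4635]
 [  0.     500.6175 197.3096]
 [  0.       0.       1.    ]] [-0.1099  0.      0.      0.      0.    ]
wrist [0.1277 0.6154 0.3845] [ 0.8014 -0.1112 -0.0802  0.5822] [[280.1462   0.     317.6629]
 [  0.     280.1462 201.7606]
 [  0.       0.       1.    ]] [-0.0081  0.      0.      0.      0.    ]
{'time_s': 0.15, 'q': array([-1.2212,  0.6898, -0.1945,  1.5661,  0.1573,  0.9025, -0.2151]), 'joint_velocities': array([ 0.0011, -0.0026,  0.0002, -0.0032,  0.0002,  0.0027,  0.0021]), 'joint_efforts': array([ -0.0014, -52.7861,  -1.2682, -15.3587,  -0.0525,   0.0039,
         0.0001]), 'tcp_pos': array([0.194 , 0.5937, 0.2568]), 'ee_rot': array([-0.0001,  0.1572,  0.9876, -0.0007]), 'contact_force': array([ 0.159 , -0.9809,  0.3086]), 'wrist_torque': array([ 0.0037,  0.0049, -0.02  ]), 'grip_force': 0.0, 'grip_width': 0.08798690320201337}
```

View pics/top0.png

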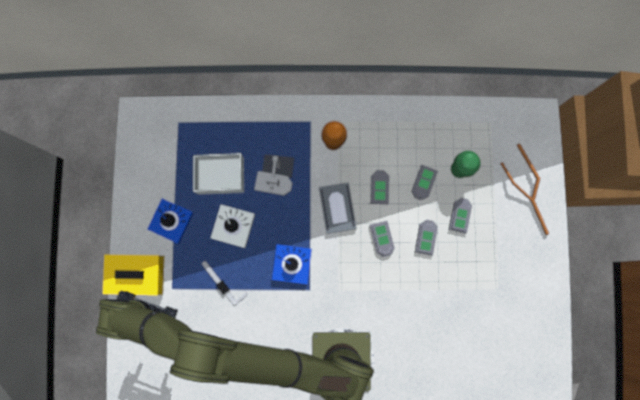

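View pics/side0.png

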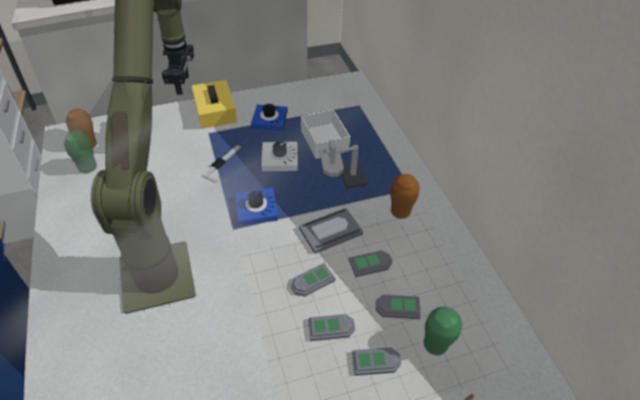

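The top view shows the base at (338,208), five grey trays at (380,188), (425,180), (460,216), (427,238) and (382,239), the cap on its stand at (273,178), and the white timer at (233,227). The blue look-alikes are at (168,220) and (291,264). The white box fits the description, so it is the timer. The domes are at (334,135) and (466,163). I'll enlarge the view to confirm all of this.

Run:
```python
from h import *
a=cv2.imread('pics/top0.png');b=cv2.imread('pics/side0.png')
A=cv2.resize(a[110:300,180:500],None,fx=2.5,fy=2.5,interpolation=cv2.INTER_CUBIC)[:,:800]
cv2.imwrite('pics/top0c.png',A)
c=cap('top')
n=['t380','t425','t460','t427','t382','base','cap','timer','domeA','domeB']
uv=[(380,188),(425,180),(460,216),(427,238),(382,239),(338,208),(273,178),(233,227),(466,163),(334,135)]
for k,p in zip(n,plane(c,uv,0.02)): print(k,p.round(3),np.hypot(*p[:2]).round(3))
```

```text
t380 [ 0.614 -0.141  0.02 ] 0.63
t425 [ 0.643 -0.306  0.02 ] 0.713
t460 [ 0.512 -0.431  0.02 ] 0.669
t427 [ 0.433 -0.308  0.02 ] 0.531
t382 [ 0.43  -0.146  0.02 ] 0.454
base [0.541 0.011 0.02 ] 0.541
cap [0.65  0.245 0.02 ] 0.694
timer [0.472 0.386 0.02 ] 0.61
domeA [ 0.708 -0.461  0.02 ] 0.845
domeB [0.81  0.024 0.02 ] 0.81
```

View pics/top0c.png

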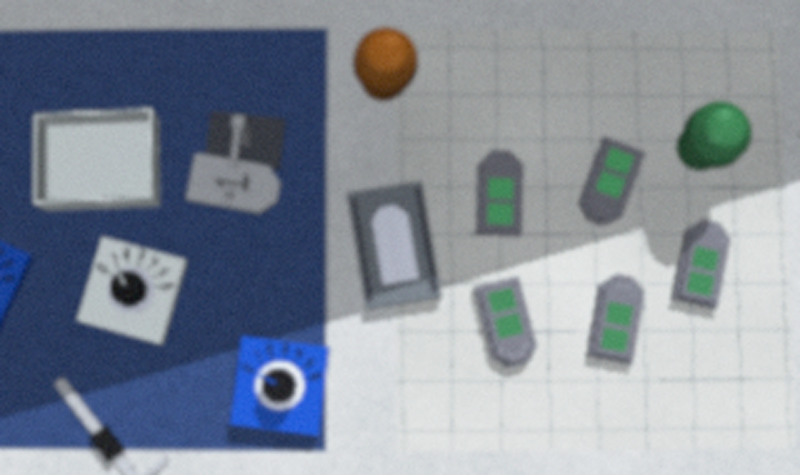

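The crop shows the base's chamfered end pointing up (+x). Chamfered ends point up on t380, t460 and t427, and down on t425 and t382, so those two need a half turn. The white box at (130,288) is the real timer, and the cap's chamfers point right (-y). Next I'll go to a hover over the base.

```bash
cat >> h.py <<'E'
def to(p,yaw):
    "shift in cm / turn for a tool-down target with tool x at world yaw"
    s=env.observe(); M=R.from_quat(s['ee_rot'],scalar_first=True)
    T=R.from_euler('z',yaw)*R.from_euler('x',np.pi)
    d=M.inv().apply(np.array(p)-s['tcp_pos'])*100; r=(M.inv()*T).as_rotvec()
    print('t',s['time_s'],'tcp',s['tcp_pos'].round(4),'q7',s['q'][6].round(2),'shift',d.round(2),'turn',r.round(3),'rows',max(abs(np.linalg.norm(d))/6.25,np.linalg.norm(r)/.187).round(1))
E
python3 - <<'E'
from h import *
to((.50,0,.25),.14)
E
```

```text
t 0.2 tcp [0.194  0.5938 0.2569] q7 -0.22 shift [-47.53 -46.94   0.75] turn [-0.000e+00  1.000e-03  2.686e+00] rows 14.4
```

Call:
step_arm(
  steps=[
    {"x": -15,"y": -15,"z": 0.7,"az": 0.9},
    {"x": -47.5,"y": -46.9,"z": 0.7,"az": 2.686},
    {"x": -47.5,"y": -46.9,"z": 0.7,"az": 2.686},
    {"x": -47.5,"y": -46.9,"z": 0.7,"az": 2.686},
    {"x": -47.5,"y": -46.9,"z": 0.7,"az": 2.686},
    {"x": -47.5,"y": -46.9,"z": 0.7,"az": 2.686},
    {"x": -47.5,"y": -46.9,"z": 0.7,"az": 2.686},
    {"x": -47.5,"y": -46.9,"z": 0.7,"az": 2.686},
    {"x": -47.5,"y": -46.9,"z": 0.7,"az": 2.686},
    {"x": -47.5,"y": -46.9,"z": 0.7,"az": 2.686},
    {"x": -47.5,"y": -46.9,"z": 0.7,"az": 2.686},
    {"x": -47.5,"y": -46.9,"z": 0.7,"az": 2.686},
    {"x": -47.5,"y": -46.9,"z": 0.7,"az": 2.686},
    {"x": -47.5,"y": -46.9,"z": 0.7,"az": 2.686},
    {"x": -47.5,"y": -46.9,"z": 0.7,"az": 2.686},
    {"x": -47.5,"y": -46.9,"z": 0.7,"az": 2.686},
    {"x": -47.5,"y": -46.9,"z": 0.7,"az": 2.686},
    {"x": -47.5,"y": -46.9,"z": 0.7,"az": 2.686},
  ],
)

```text
invalid input
```

Run:
```python
from h import *
to((.50,0,.25),.14)
c=cap('wrist','w1'); print(env.observe()['q'].round(2), c['xyz'])
print(proj(c,[(.541,.011,.026),(.614,-.141,.02),(.43,-.146,.02)]))
```

```text
t 0.2 tcp [0.194  0.5938 0.2569] q7 -0.22 shift [-47.53 -46.94   0.75] turn [-0.000e+00  1.000e-03  2.686e+00] rows 14.4
[-1.22  0.69 -0.19  1.57  0.16  0.9  -0.22] [0.12774313 0.615489   0.38476349]
[[ 72.01171342 455.01591904]
 [ 28.05466713 492.53618814]
 [-33.74506708 427.04611417]]
```

View pics/w1.png

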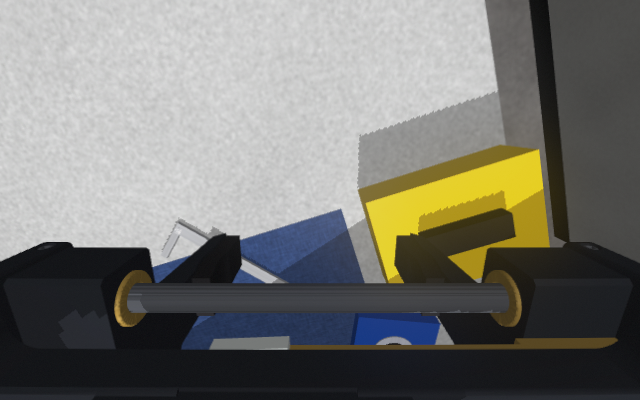

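The move was refused, probably because each row needs all six keys. The picture still shows that the gripper hides everything below row ~240, so targets should sit 5–12 cm along tool +x.

Call:
step_arm(
  steps=[
    {"x": -47.5,"y": -46.9,"z": 0.7,"ax": 0,"ay": 0,"az": 2.686},
    {"x": -47.5,"y": -46.9,"z": 0.7,"ax": 0,"ay": 0,"az": 2.686},
    {"x": -47.5,"y": -46.9,"z": 0.7,"ax": 0,"ay": 0,"az": 2.686},
    {"x": -47.5,"y": -46.9,"z": 0.7,"ax": 0,"ay": 0,"az": 2.686},
    {"x": -47.5,"y": -46.9,"z": 0.7,"ax": 0,"ay": 0,"az": 2.686},
    {"x": -47.5,"y": -46.9,"z": 0.7,"ax": 0,"ay": 0,"az": 2.686},
    {"x": -47.5,"y": -46.9,"z": 0.7,"ax": 0,"ay": 0,"az": 2.686},
    {"x": -47.5,"y": -46.9,"z": 0.7,"ax": 0,"ay": 0,"az": 2.686},
    {"x": -47.5,"y": -46.9,"z": 0.7,"ax": 0,"ay": 0,"az": 2.686},
    {"x": -47.5,"y": -46.9,"z": 0.7,"ax": 0,"ay": 0,"az": 2.686},
    {"x": -47.5,"y": -46.9,"z": 0.7,"ax": 0,"ay": 0,"az": 2.686},
    {"x": -47.5,"y": -46.9,"z": 0.7,"ax": 0,"ay": 0,"az": 2.686},
    {"x": -47.5,"y": -46.9,"z": 0.7,"ax": 0,"ay": 0,"az": 2.686},
    {"x": -47.5,"y": -46.9,"z": 0.7,"ax": 0,"ay": 0,"az": 2.686},
    {"x": -47.5,"y": -46.9,"z": 0.7,"ax": 0,"ay": 0,"az": 2.686},
    {"x": -47.5,"y": -46.9,"z": 0.7,"ax": 0,"ay": 0,"az": 2.686},
    {"x": -47.5,"y": -46.9,"z": 0.7,"ax": 0,"ay": 0,"az": 2.686},
  ],
)

```text
time_s: 2.38
tcp_pos: [0.4999, 0.0009, 0.2504]
ee_rot: [-0.0, 0.998, 0.071, 0.0]
contact_force: [-0.5, -0.2, 0.2]
grip_width: 0.0886
grip_force: 0.0
```

Run:
```python
from h import *
to((.50,0,.25),.14)
c=cap('wrist','w2'); print(env.observe()['q'].round(2), c['xyz'])
print(proj(c,[(.541,.011,.026),(.614,-.141,.02),(.43,-.146,.02)]))
```

```text
t 2.375 tcp [0.4999 0.0009 0.2504] q7 -1.06 shift [-0.01  0.09  0.04] turn [-0.    -0.     0.001] rows 0.0
[-0.41  0.59  0.51  1.97 -0.43  0.69 -1.06] [0.56872103 0.0106604  0.3782416 ]
[[314.40281757 146.17535971]
 [447.05955759 103.40521674]
 [415.49179061 242.77884181]]
```

View pics/w2.png

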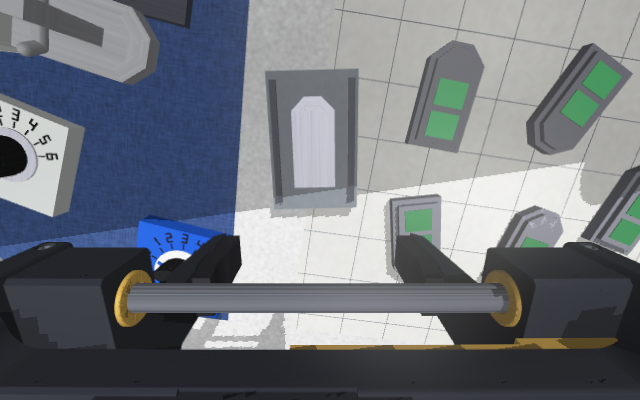

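The base boss is at (313,142) with its chamfered end up. Tray t380 is at (447,97), t425 at (580,100), t382 at (415,235), the real timer's dial at (5,150) and a corner of the cap at (120,50).

Run:
```python
from h import *
c=cap('wrist'); im=c['color']; hsv=cv2.cvtColor(im,cv2.COLOR_RGB2HSV)
for n,(u,v) in dict(boss=(313,150),block=(285,100),dark=(273,150),floorsh=(380,60),traytop=(460,130),skirt=(415,130),bossedge=(470,75),bl=(250,180)).items(): print(n,im[v,u],hsv[v,u])
# green
m=((hsv[...,0]>45)&(hsv[...,0]<85)&(hsv[...,1]>90)).astype('u1')*255
for q in cv2.findContours(m,cv2.RETR_EXTERNAL,cv2.CHAIN_APPROX_NONE)[0]:
    if cv2.contourArea(q)<200: continue
    P=plane(c,q.reshape(-1,2),.024); r=cv2.minAreaRect((P[:,:2]*1000).astype('f4')); print('green',q.mean(0).round(),np.round(r[0],1),np.round(r[1],1),round(r[2],1))
```

```text
boss [193 194 205] [118  15 205]
block [109 113 118] [107  19 118]
dark [81 84 90] [110  25  90]
floorsh [174 174 171] [ 30   4 174]
traytop [117 118 123] [115  12 123]
skirt [117 118 123] [115  12 123]
bossedge [113 114 119] [115  13 119]
bl [178 179 179] [ 90   1 179]
green [[625. 232.]] [ 487.8 -426.5] [35.5 29.2] 76.8
green [[418. 220.]] [ 463.6 -140.1] [27.8 34.7] 14.0
green [[441. 125.]] [ 588.  -138.9] [35.2 28.5] 87.7
green [[579. 108.]] [ 631.6 -299.4] [36.  29.8] 68.4
green [[450.  93.]] [ 625.  -140.4] [35.1 28.8] 87.8
green [[601.  80.]] [ 665.7 -313.1] [36.1 29.9] 67.9
```

```bash
cat >> h.py <<'E'
def bossuv(c,thr=160):
    "aluminium boss contour near the known base"
    im=c['color']; hsv=cv2.cvtColor(im,cv2.COLOR_RGB2HSV)
    blk=proj(c,[(.541+a*.07,.011+b*.04,.026) for a,b in((1,1),(1,-1),(-1,-1),(-1,1))]).astype(int)
    roi=np.zeros(im.shape[:2],'u1'); cv2.fillConvexPoly(roi,blk,255)
    m=((hsv[...,2]>thr)*255).astype('u1')&roi
    q=max(cv2.findContours(m,cv2.RETR_EXTERNAL,cv2.CHAIN_APPROX_NONE)[0],key=cv2.contourArea)
    return q.reshape(-1,2)
def rect(c,q,z):
    P=plane(c,q,z); r=cv2.minAreaRect((P[:,:2]*1000).astype('f4'))
    b=cv2.boxPoints(r); e=max(b[1]-b[0],b[2]-b[1],key=np.linalg.norm)
    y=np.arctan2(e[1],e[0]); y=(y+np.pi/2)%np.pi-np.pi/2
    return np.array(r[0])/1000,np.sort(r[1]).round(1),y
def greens(c):
    hsv=cv2.cvtColor(c['color'],cv2.COLOR_RGB2HSV)
    m=((hsv[...,0]>45)&(hsv[...,0]<85)&(hsv[...,1]>90)).astype('u1')*255
    return [q.reshape(-1,2) for q in cv2.findContours(m,cv2.RETR_EXTERNAL,cv2.CHAIN_APPROX_NONE)[0] if cv2.contourArea(q)>150]
def cen(q):
    m=cv2.moments(q.reshape(-1,1,2)); return np.array([m['m10'],m['m01']])/m['m00']
E
python3 - <<'E'
from h import *
import pickle
c=cap('wrist'); q=bossuv(c); print(rect(c,q,.026)); 
pickle.dump(c,open('v1.pkl','wb'))
to((.606-.075,-.137,.20),-.04)
E
```

```text
(array([0.54412646, 0.01317311]), array([ 52. , 110.4]), np.float32(0.15739083))
t 2.525 tcp [0.5    0.0008 0.2505] q7 -1.06 shift [ 1.15 14.08  5.04] turn [-0.   -0.    0.18] rows 2.4
```

Call:
step_arm(
  steps=[
    {"x": 1.15,"y": 14.1,"z": 5.0,"ax": 0,"ay": 0,"az": 0.18},
    {"x": 1.15,"y": 14.1,"z": 5.0,"ax": 0,"ay": 0,"az": 0.18},
    {"x": 1.15,"y": 14.1,"z": 5.0,"ax": 0,"ay": 0,"az": 0.18},
    {"x": 1.15,"y": 14.1,"z": 5.0,"ax": 0,"ay": 0,"az": 0.18},
    {"x": 1.15,"y": 14.1,"z": 5.0,"ax": 0,"ay": 0,"az": 0.18},
  ],
)

```text
time_s: 3.15
tcp_pos: [0.531, -0.1357, 0.2005]
ee_rot: [-0.001, 1.0, -0.019, -0.0]
contact_force: [0.3, 0.8, 0.1]
grip_width: 0.0884
grip_force: 0.0
```

```bash
cat >> h.py <<'E'
def trayout(c,near,thr=150):
    "outline of the darker grey tray + its samples around world point near; returns contour"
    im=c['color']; hsv=cv2.cvtColor(im,cv2.COLOR_RGB2HSV)
    u=proj(c,[(*near,.02)])[0]; rad=np.linalg.norm(proj(c,[(near[0]+.085,near[1],.02)])[0]-u)
    roi=np.zeros(im.shape[:2],'u1'); cv2.circle(roi,tuple(int(x) for x in u),int(rad),255,-1)
    g=(hsv[...,0]>45)&(hsv[...,0]<85)&(hsv[...,1]>90)
    m=cv2.morphologyEx((((hsv[...,2]<thr)|g)*255).astype('u1')&roi,cv2.MORPH_OPEN,np.ones((5,5)))
    return max(cv2.findContours(m,cv2.RETR_EXTERNAL,cv2.CHAIN_APPROX_NONE)[0],key=cv2.contourArea).reshape(-1,2)
E
python3 - <<'E'
from h import *
import pickle
c0=pickle.load(open('v1.pkl','rb')); c=cap('wrist','w3'); pickle.dump(c,open('v2.pkl','wb'))
q0=bossuv(c0);q=bossuv(c); print('boss',rect(c,q,.026),'tri',tri(c0,[cen(q0)],c,[cen(q)]).round(4))
f=lambda c:[cen(g) for g in greens(c) if np.linalg.norm(plane(c,[cen(g)],.024)[0][:2]-[.606,-.14])<.05]
a,b=f(c0),f(c); print('green tri',tri(c0,a,c,b).round(4))
t=trayout(c,(.606,-.14)); 
for z in(.0,.015): print('tray',z,rect(c,t,z))
to((.606,-.137,.1),-.04)
E
```

```text
boss (array([0.54371204, 0.01325982]), array([ 51.2, 109.2]), np.float32(0.16638589)) tri [[5.449e-01 1.300e-02 2.630e-02 2.000e-04]]
green tri [[ 5.883e-01 -1.398e-01  2.180e-02  3.000e-04]
 [ 6.251e-01 -1.411e-01  2.220e-02  6.000e-04]]
tray 0.0 (array([ 0.62134198, -0.14105046]), array([ 70.2, 130.1]), np.float32(-0.04025638))
tray 0.015 (array([ 0.62038489, -0.14093884]), array([ 67. , 124.1]), np.float32(-0.04025626))
t 3.2 tcp [ 0.5311 -0.1353  0.2006] q7 -0.94 shift [ 7.49 -0.1  10.06] turn [-0.002 -0.     0.002] rows 2.0
```

Everything agrees: boss top at 26.3 mm, boss 110x52, tray outline 124x67, and samples at z 22 mm whose centre is 14 mm behind the tray centre. Picking t380 now.

Run:
```python
from h import *
to((.6205,-.141,.023),-.04)
```

```text
t 3.2 tcp [ 0.5311 -0.1353  0.2006] q7 -0.94 shift [ 8.96  0.25 17.76] turn [-0.002 -0.     0.002] rows 3.2
```

Call:
step_arm(
  steps=[
    {"x": 9.0,"y": 0.25,"z": 6,"ax": 0,"ay": 0,"az": 0},
    {"x": 9.0,"y": 0.25,"z": 10,"ax": 0,"ay": 0,"az": 0},
    {"x": 9.0,"y": 0.25,"z": 12,"ax": 0,"ay": 0,"az": 0},
    {"x": 9.0,"y": 0.25,"z": 15,"ax": 0,"ay": 0,"az": 0},
    {"x": 9.0,"y": 0.25,"z": 17.7,"ax": 0,"ay": 0,"az": 0},
    {"x": 9.0,"y": 0.25,"z": 17.7,"ax": 0,"ay": 0,"az": 0},
    {"x": 9.0,"y": 0.25,"z": 17.7,"ax": 0,"ay": 0,"az": 0},
  ],
)

```text
time_s: 4.08
tcp_pos: [0.6216, -0.1425, 0.0246]
ee_rot: [-0.0, 1.0, -0.019, 0.001]
contact_force: [-0.0, -1.2, 0.3]
grip_width: 0.0881
grip_force: 0.0
```

Call:
step_arm(
  jaw=5.5,
  force=25,
  steps=[
    {"x": 0,"y": 0,"z": 0,"ax": 0,"ay": 0,"az": 0},
    {"x": 0,"y": 0,"z": 0,"ax": 0,"ay": 0,"az": 0},
    {"x": 0,"y": 0,"z": 0,"ax": 0,"ay": 0,"az": 0},
    {"x": 0,"y": 0,"z": 0,"ax": 0,"ay": 0,"az": 0},
  ],
)

```text
time_s: 4.58
tcp_pos: [0.6212, -0.143, 0.0242]
ee_rot: [-0.0, 1.0, -0.02, 0.0]
contact_force: [-0.8, 2.3, 5.8]
grip_width: 0.0661
grip_force: 25.0
```

Run:
```python
from h import *
s=env.observe();print(s['grip_width'],s['grip_force'],s['ee_rot'])
M=R.from_quat(s['ee_rot'],scalar_first=True)
print('tray centre in tool', M.inv().apply(np.array([.6205,-.141,s['tcp_pos'][2]])-s['tcp_pos'])*1000)
to((.544,.0132,.2),.162)
```

```text
0.06607695399972413 25.001777708530426 [-3.79688447e-04  9.99799566e-01 -2.00124305e-02  4.31561665e-04]
tray centre in tool [-8.03981025e-01 -1.92008980e+00  8.09368593e-04]
t 4.575 tcp [ 0.6212 -0.143   0.0242] q7 -0.92 shift [ -8.33 -15.31 -17.58] turn [-0.001 -0.001 -0.202] rows 4.0
```

Call:
step_arm(
  steps=[
    {"x": 0,"y": 0,"z": -4,"ax": 0,"ay": 0,"az": 0},
    {"x": 0,"y": 0,"z": -7,"ax": 0,"ay": 0,"az": 0},
    {"x": -4,"y": -7,"z": -8,"ax": 0,"ay": 0,"az": -0.1},
    {"x": -8.3,"y": -15.3,"z": -8,"ax": 0,"ay": 0,"az": -0.202},
    {"x": -8.3,"y": -15.3,"z": -8,"ax": 0,"ay": 0,"az": -0.202},
    {"x": -8.3,"y": -15.3,"z": -8,"ax": 0,"ay": 0,"az": -0.202},
    {"x": -8.3,"y": -15.3,"z": -5,"ax": 0,"ay": 0,"az": -0.202},
    {"x": -8.3,"y": -15.3,"z": -5,"ax": 0,"ay": 0,"az": -0.202},
  ],
)

```text
time_s: 5.58
tcp_pos: [0.543, 0.012, 0.072]
ee_rot: [0.0, 0.997, 0.08, -0.002]
contact_force: [-0.1, -0.4, -2.3]
grip_width: 0.0657
grip_force: 25.0
```

Run:
```python
from h import *
s=env.observe();print(s['contact_force'])
to((.544+.0008,.0132,.0442),.162)
c=cap('wrist','w4')
```

```text
[-0.06939209 -0.41353941 -2.3159764 ]
t 5.575 tcp [0.543 0.012 0.072] q7 -0.91 shift [ 0.21 -0.09  2.78] turn [-0.     0.003 -0.001] rows 0.4
```

View pics/w4.png

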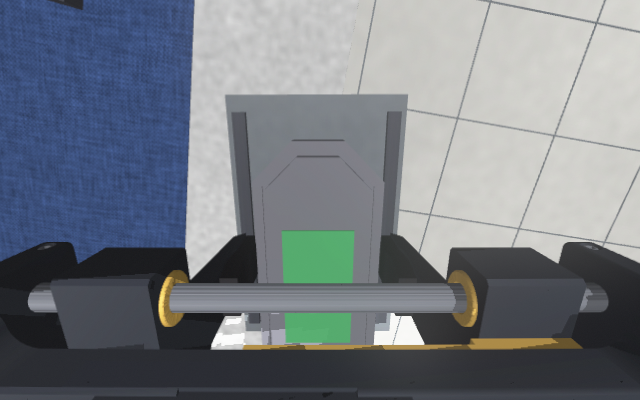

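The tray is held squarely over the base, with its chamfered end at (320,145). I'll lower it with small corrections.

Call:
step_arm(
  steps=[
    {"x": 0.2,"y": -0.1,"z": 1.0,"ax": 0,"ay": 0,"az": 0},
    {"x": 0.2,"y": -0.1,"z": 1.0,"ax": 0,"ay": 0,"az": 0},
    {"x": 0.2,"y": -0.1,"z": 1.6,"ax": 0,"ay": 0,"az": 0},
    {"x": 0.2,"y": -0.1,"z": 2.2,"ax": 0,"ay": 0,"az": 0},
    {"x": 0.2,"y": -0.1,"z": 2.6,"ax": 0,"ay": 0,"az": 0},
    {"x": 0.2,"y": -0.1,"z": 2.8,"ax": 0,"ay": 0,"az": 0},
    {"x": 0.2,"y": -0.1,"z": 2.8,"ax": 0,"ay": 0,"az": 0},
  ],
)

```text
time_s: 6.5
tcp_pos: [0.5458, 0.0142, 0.0453]
ee_rot: [-0.0, 0.997, 0.081, -0.0]
contact_force: [0.4, 0.7, -1.3]
grip_width: 0.0656
grip_force: 25.0
```

Call:
step_arm(
  steps=[
    {"x": -0.05,"y": 0.05,"z": 0.1,"ax": 0,"ay": 0,"az": 0},
    {"x": -0.05,"y": 0.05,"z": 0.15,"ax": 0,"ay": 0,"az": 0},
    {"x": -0.05,"y": 0.05,"z": 0.15,"ax": 0,"ay": 0,"az": 0},
  ],
)

```text
time_s: 6.88
tcp_pos: [0.5454, 0.0135, 0.0442]
ee_rot: [-0.0, 0.997, 0.081, 0.0]
contact_force: [-0.3, -0.7, 1.0]
grip_width: 0.0657
grip_force: 25.0
```

Call:
step_arm(
  jaw=7.4,
  steps=[
    {"x": 0,"y": 0,"z": 0,"ax": 0,"ay": 0,"az": 0},
    {"x": 0,"y": 0,"z": 0,"ax": 0,"ay": 0,"az": 0},
    {"x": 0,"y": 0,"z": -3,"ax": 0,"ay": 0,"az": 0},
    {"x": 0,"y": 0,"z": -9,"ax": 0,"ay": 0,"az": 0},
    {"x": -4,"y": 0,"z": -15,"ax": 0,"ay": 0,"az": 0},
    {"x": -8,"y": 0,"z": -18,"ax": 0,"ay": 0,"az": 0},
    {"x": -8,"y": 0,"z": -18,"ax": 0,"ay": 0,"az": 0},
    {"x": -8,"y": 0,"z": -18,"ax": 0,"ay": 0,"az": 0},
  ],
)

```text
time_s: 7.88
tcp_pos: [0.4672, 0.0012, 0.2239]
ee_rot: [-0.0, 0.997, 0.081, 0.001]
contact_force: [-0.2, 0.1, -0.5]
grip_width: 0.0741
grip_force: 0.0
```

```bash
cat >> h.py <<'E'
def trays(c,z=.022,dmax=.06):
    "pairs of samples -> (centre of tray, yaw mod pi of pair axis, raw pair mid)"
    P=[plane(c,[cen(g)],z)[0][:2] for g in greens(c) if cv2.contourArea(g)<6000]
    return [((a+b)/2,np.arctan2(*(a-b)[::-1]),np.linalg.norm(a-b)) for i,a in enumerate(P) for b in P[:i] if .03<np.linalg.norm(a-b)<.044]
E
python3 - <<'E'
from h import *
c=cap('wrist'); B=np.array([.5443,.0132])
for m,y,d in trays(c,.042):
    if np.linalg.norm(m-B)<.04: 
        y=(y+np.pi/2)%np.pi-np.pi/2; print('seated centre',m+.014*np.array([np.cos(y),np.sin(y)]),y,d)
t=cap('top')
for g in greens(t): print(cen(g).round(),plane(t,[cen(g)],.022)[0][:2].round(3),cv2.contourArea(g))
E
```

```text
seated centre [0.54480475 0.01345747] 0.1542613754904667 0.0373540072074428
[466. 164.] [ 0.704 -0.459] 493.5
```

Run:
```python
from h import *
to((.375,-.30,.2),-.12)
```

```text
t 7.975 tcp [0.4673 0.0011 0.2231] q7 -0.98 shift [-13.99  28.22   2.32] turn [0.    0.    0.283] rows 5.1
```

Call:
step_arm(
  jaw=8.8,
  steps=[
    {"x": -14,"y": 28.2,"z": 2.3,"ax": 0,"ay": 0,"az": 0.28},
    {"x": -14,"y": 28.2,"z": 2.3,"ax": 0,"ay": 0,"az": 0.28},
    {"x": -14,"y": 28.2,"z": 2.3,"ax": 0,"ay": 0,"az": 0.28},
    {"x": -14,"y": 28.2,"z": 2.3,"ax": 0,"ay": 0,"az": 0.28},
    {"x": -14,"y": 28.2,"z": 2.3,"ax": 0,"ay": 0,"az": 0.28},
    {"x": -14,"y": 28.2,"z": 2.3,"ax": 0,"ay": 0,"az": 0.28},
    {"x": -14,"y": 28.2,"z": 2.3,"ax": 0,"ay": 0,"az": 0.28},
    {"x": -14,"y": 28.2,"z": 2.3,"ax": 0,"ay": 0,"az": 0.28},
  ],
)

```text
time_s: 8.98
tcp_pos: [0.3747, -0.2984, 0.2003]
ee_rot: [-0.001, 0.998, -0.057, -0.0]
contact_force: [0.5, 0.6, -0.6]
grip_width: 0.0875
grip_force: 0.0
```

```bash
cat >> h.py <<'E'
def survey(c):
    for m,y,d in trays(c):
        u=proj(c,[(*m,.022)])[0]
        y=(y+np.pi/2)%np.pi-np.pi/2; e=.014*np.array([np.cos(y),np.sin(y)])
        print('mid',m.round(4),'px',u.round(),'yaw',y.round(3),'sep',d.round(4),'centre +:',(m+e).round(4),'-:',(m-e).round(4))
E
python3 - <<'E'
from h import *
c=cap('wrist','w5'); survey(c)
E
```

```text
mid [ 0.4251 -0.3052] px [319. 141.] yaw -0.192 sep 0.0369 centre +: [ 0.4388 -0.3079] -: [ 0.4113 -0.3026]
mid [ 0.4452 -0.1451] px [168. 139.] yaw 0.246 sep 0.0371 centre +: [ 0.4587 -0.1417] -: [ 0.4316 -0.1485]
mid [ 0.5053 -0.4331] px [439.  43.] yaw -0.235 sep 0.0368 centre +: [ 0.5189 -0.4363] -: [ 0.4917 -0.4298]
```

t427's samples sit at (319,141), which puts its centre at (0.439,-0.308) with yaw -0.19. Picking it.

Run:
```python
from h import *
to((.4388,-.3079,.024),-.192)
```

```text
t 9.025 tcp [ 0.3747 -0.2984  0.2005] q7 -0.58 shift [ 6.49  0.23 17.64] turn [-0.001  0.001  0.077] rows 3.0
```

Call:
step_arm(
  steps=[
    {"x": 6.5,"y": 0.2,"z": 6,"ax": 0,"ay": 0,"az": 0.077},
    {"x": 6.5,"y": 0.2,"z": 11,"ax": 0,"ay": 0,"az": 0.077},
    {"x": 6.5,"y": 0.2,"z": 14,"ax": 0,"ay": 0,"az": 0.077},
    {"x": 6.5,"y": 0.2,"z": 17.7,"ax": 0,"ay": 0,"az": 0.077},
    {"x": 6.5,"y": 0.2,"z": 17.7,"ax": 0,"ay": 0,"az": 0.077},
    {"x": 6.5,"y": 0.2,"z": 17.7,"ax": 0,"ay": 0,"az": 0.077},
  ],
)

```text
time_s: 9.78
tcp_pos: [0.4386, -0.3088, 0.0239]
ee_rot: [-0.0, 0.995, -0.097, -0.0]
contact_force: [0.1, -0.1, 0.2]
grip_width: 0.0882
grip_force: 0.0
```

Call:
step_arm(
  jaw=5.5,
  force=25,
  steps=[
    {"x": 0,"y": 0,"z": 0,"ax": 0,"ay": 0,"az": 0},
    {"x": 0,"y": 0,"z": 0,"ax": 0,"ay": 0,"az": 0},
    {"x": 0,"y": 0,"z": 0,"ax": 0,"ay": 0,"az": 0},
    {"x": 0,"y": 0,"z": 0,"ax": 0,"ay": 0,"az": 0},
  ],
)

```text
time_s: 10.28
tcp_pos: [0.4384, -0.3095, 0.0244]
ee_rot: [-0.0, 0.995, -0.097, 0.0]
contact_force: [-0.3, 1.3, 6.2]
grip_width: 0.0657
grip_force: 25.0
```

```bash
cat >> h.py <<'E'
B=np.array([.5446,.0134]); BY=.158
def place(cx,yaw,half=False):
    "after grasp: offset of tray centre along tool x, then goal over base"
    s=env.observe(); M=R.from_quat(s['ee_rot'],scalar_first=True)
    o=M.inv().apply(np.array([*cx,s['tcp_pos'][2]])-s['tcp_pos'])
    y=BY+(np.pi if half else 0); p=B-o[0]*np.array([np.cos(y),np.sin(y)])
    print('grip',s['grip_width'].round(4),s['grip_force'].round(1),'off mm',(o*1000).round(1),'goal xy',p.round(4),'z',s['tcp_pos'][2].round(4))
    to((*p,s['tcp_pos'][2]),y)
E
python3 - <<'E'
from h import *
place((.4388,-.3079),-.192)
E
```

```text
Traceback (most recent call last):
  File "h.py", line 74, in place
    print('grip',s['grip_width'].round(4),s['grip_force'].round(1),'off mm',(o*1000).round(1),'goal xy',p.round(4),'z',s['tcp_pos'][2].round(4))
                 ^^^^^^^^^^^^^^^^^^^^^
AttributeError: 'float' object has no attribute 'round'
```

```bash
sed -i "s/s\['grip_width'\].round(4),s\['grip_force'\].round(1)/round(s['grip_width'],4),round(s['grip_force'],1)/" h.py
python3 - <<'E'
from h import *
place((.4388,-.3079),-.192)
E
```

```text
grip 0.0657 25.0 off mm [ 0.1 -1.7  0. ] goal xy [0.5445 0.0134] z 0.0244
t 10.275 tcp [ 0.4384 -0.3095  0.0244] q7 -0.56 shift [ 4.160e+00 -3.374e+01  2.000e-02] turn [-0.    -0.001 -0.353] rows 5.4
```

Call:
step_arm(
  steps=[
    {"x": 0,"y": 0,"z": -4,"ax": 0,"ay": 0,"az": 0},
    {"x": 0,"y": 0,"z": -8,"ax": 0,"ay": 0,"az": 0},
    {"x": 1,"y": -8,"z": -9,"ax": 0,"ay": 0,"az": -0.1},
    {"x": 4.2,"y": -33.7,"z": -9,"ax": 0,"ay": 0,"az": -0.353},
    {"x": 4.2,"y": -33.7,"z": -9,"ax": 0,"ay": 0,"az": -0.353},
    {"x": 4.2,"y": -33.7,"z": -9,"ax": 0,"ay": 0,"az": -0.353},
    {"x": 4.2,"y": -33.7,"z": -9,"ax": 0,"ay": 0,"az": -0.353},
    {"x": 4.2,"y": -33.7,"z": -9,"ax": 0,"ay": 0,"az": -0.353},
    {"x": 4.2,"y": -33.7,"z": -9,"ax": 0,"ay": 0,"az": -0.353},
    {"x": 4.2,"y": -33.7,"z": -5.5,"ax": 0,"ay": 0,"az": -0.353},
    {"x": 4.2,"y": -33.7,"z": -5.5,"ax": 0,"ay": 0,"az": -0.353},
  ],
)

```text
time_s: 11.65
tcp_pos: [0.5425, 0.0108, 0.0774]
ee_rot: [0.0, 0.997, 0.077, -0.002]
contact_force: [-1.6, -0.4, -1.7]
grip_width: 0.0655
grip_force: 25.0
```

Run:
```python
from h import *
to((.5448,.0134,.0594),BY)
```

```text
t 11.65 tcp [0.5425 0.0108 0.0774] q7 -0.85 shift [ 0.28 -0.22  1.8 ] turn [-0.     0.005 -0.003] rows 0.3
```

Call:
step_arm(
  steps=[
    {"x": 0,"y": 0,"z": 0.3,"ax": 0,"ay": 0,"az": 0},
    {"x": 0,"y": 0,"z": 0.3,"ax": 0,"ay": 0,"az": 0},
    {"x": 0,"y": 0,"z": 0.9,"ax": 0,"ay": 0,"az": 0},
    {"x": 0,"y": 0,"z": 1.4,"ax": 0,"ay": 0,"az": 0},
    {"x": 0,"y": 0,"z": 1.8,"ax": 0,"ay": 0,"az": 0},
    {"x": 0,"y": 0,"z": 1.8,"ax": 0,"ay": 0,"az": 0},
    {"x": 0,"y": 0,"z": 1.8,"ax": 0,"ay": 0,"az": 0},
  ],
)

```text
time_s: 12.52
tcp_pos: [0.5447, 0.0126, 0.0609]
ee_rot: [-0.0, 0.997, 0.079, 0.0]
contact_force: [0.2, -1.5, -2.2]
grip_width: 0.0655
grip_force: 25.0
```

Call:
step_arm(
  steps=[
    {"x": 0,"y": -0.05,"z": 0.1,"ax": 0,"ay": 0,"az": 0},
    {"x": 0,"y": -0.05,"z": 0.2,"ax": 0,"ay": 0,"az": 0},
    {"x": 0,"y": -0.05,"z": 0.2,"ax": 0,"ay": 0,"az": 0},
  ],
)

```text
time_s: 12.9
tcp_pos: [0.5446, 0.0133, 0.0594]
ee_rot: [-0.0, 0.997, 0.079, 0.0]
contact_force: [-0.9, 1.2, 4.7]
grip_width: 0.0658
grip_force: 25.0
```

Call:
step_arm(
  jaw=7.4,
  steps=[
    {"x": 0,"y": 0,"z": 0,"ax": 0,"ay": 0,"az": 0},
    {"x": 0,"y": 0,"z": 0,"ax": 0,"ay": 0,"az": 0},
    {"x": 0,"y": 0,"z": -3,"ax": 0,"ay": 0,"az": 0},
    {"x": 0,"y": 0,"z": -9,"ax": 0,"ay": 0,"az": 0},
    {"x": -4,"y": 0,"z": -15,"ax": 0,"ay": 0,"az": 0},
    {"x": -7,"y": 0,"z": -16,"ax": 0,"ay": 0,"az": 0},
    {"x": -7,"y": 0,"z": -16,"ax": 0,"ay": 0,"az": 0},
    {"x": -7,"y": 0,"z": -16,"ax": 0,"ay": 0,"az": 0},
  ],
)

```text
time_s: 13.9
tcp_pos: [0.4761, 0.0025, 0.2188]
ee_rot: [-0.0, 0.997, 0.079, 0.0]
contact_force: [0.2, -0.6, 0.1]
grip_width: 0.0739
grip_force: 0.0
```

```bash
cat >> h.py <<'E'
def seated(c,n):
    for m,y,d in trays(c,.022+.005+.015*n):
        if np.linalg.norm(m-B)<.05:
            y=(y+np.pi/2)%np.pi-np.pi/2; print('seated centre',(m+.014*np.array([np.cos(y),np.sin(y)])).round(4),y.round(3),'sep',d.round(4))
E
python3 - <<'E'
from h import *
seated(cap('wrist'),2)
to((.456,-.421,.2),-.235)
E
```

```text
seated centre [0.5448 0.0137] 0.165 sep 0.0369
t 13.95 tcp [0.4763 0.0025 0.2184] q7 -0.92 shift [-8.69 41.5   1.84] turn [ 0.    -0.     0.394] rows 6.8
```

Call:
step_arm(
  jaw=8.8,
  steps=[
    {"x": -8.7,"y": 41.5,"z": 1.8,"ax": 0,"ay": 0,"az": 0.39},
    {"x": -8.7,"y": 41.5,"z": 1.8,"ax": 0,"ay": 0,"az": 0.39},
    {"x": -8.7,"y": 41.5,"z": 1.8,"ax": 0,"ay": 0,"az": 0.39},
    {"x": -8.7,"y": 41.5,"z": 1.8,"ax": 0,"ay": 0,"az": 0.39},
    {"x": -8.7,"y": 41.5,"z": 1.8,"ax": 0,"ay": 0,"az": 0.39},
    {"x": -8.7,"y": 41.5,"z": 1.8,"ax": 0,"ay": 0,"az": 0.39},
    {"x": -8.7,"y": 41.5,"z": 1.8,"ax": 0,"ay": 0,"az": 0.39},
    {"x": -8.7,"y": 41.5,"z": 1.8,"ax": 0,"ay": 0,"az": 0.39},
    {"x": -8.7,"y": 41.5,"z": 1.8,"ax": 0,"ay": 0,"az": 0.39},
  ],
)

```text
time_s: 15.08
tcp_pos: [0.4551, -0.4204, 0.1995]
ee_rot: [-0.001, 0.993, -0.115, -0.001]
contact_force: [-0.1, 0.3, 0.9]
grip_width: 0.0879
grip_force: 0.0
```

Run:
```python
from h import *
c=cap('wrist'); survey(c); to((.5189,-.4363,.024),-.235)
```

```text
mid [ 0.5049 -0.4332] px [319. 140.] yaw -0.221 sep 0.0369 centre +: [ 0.5186 -0.4363] -: [ 0.4912 -0.4301]
mid [ 0.6456 -0.3069] px [159.  27.] yaw -0.401 sep 0.0301 centre +: [ 0.6585 -0.3124] -: [ 0.6327 -0.3015]
t 15.125 tcp [ 0.4555 -0.4196  0.1998] q7 -0.63 shift [ 6.58  0.22 17.57] turn [-0.002  0.001  0.005] rows 3.0
```

Call:
step_arm(
  steps=[
    {"x": 6.5,"y": 0.2,"z": 6,"ax": 0,"ay": 0,"az": 0},
    {"x": 6.5,"y": 0.2,"z": 11,"ax": 0,"ay": 0,"az": 0},
    {"x": 6.5,"y": 0.2,"z": 14,"ax": 0,"ay": 0,"az": 0},
    {"x": 6.5,"y": 0.2,"z": 17.6,"ax": 0,"ay": 0,"az": 0},
    {"x": 6.5,"y": 0.2,"z": 17.6,"ax": 0,"ay": 0,"az": 0},
    {"x": 6.5,"y": 0.2,"z": 17.6,"ax": 0,"ay": 0,"az": 0},
  ],
)

```text
time_s: 15.88
tcp_pos: [0.5181, -0.4374, 0.0257]
ee_rot: [-0.0, 0.993, -0.115, 0.0]
contact_force: [0.7, -0.2, -0.0]
grip_width: 0.0882
grip_force: 0.0
```

Call:
step_arm(
  jaw=5.5,
  force=25,
  steps=[
    {"x": 0,"y": 0,"z": 0,"ax": 0,"ay": 0,"az": 0},
    {"x": 0,"y": 0,"z": 0,"ax": 0,"ay": 0,"az": 0},
    {"x": 0,"y": 0,"z": 0,"ax": 0,"ay": 0,"az": 0},
    {"x": 0,"y": 0,"z": 0,"ax": 0,"ay": 0,"az": 0},
  ],
)

```text
time_s: 16.38
tcp_pos: [0.5178, -0.4381, 0.0256]
ee_rot: [-0.0, 0.993, -0.116, 0.0]
contact_force: [-0.4, 2.4, 5.3]
grip_width: 0.0659
grip_force: 25.0
```

Run:
```python
from h import *
place((.5186,-.4363),-.22)
```

```text
grip 0.0659 25.0 off mm [ 0.4 -1.9  0. ] goal xy [0.5442 0.0133] z 0.0256
t 16.375 tcp [ 0.5178 -0.4381  0.0256] q7 -0.62 shift [-7.810e+00 -4.454e+01  2.000e-02] turn [-0.    -0.001 -0.39 ] rows 7.2
```

Call:
step_arm(
  steps=[
    {"x": 0,"y": 0,"z": -4,"ax": 0,"ay": 0,"az": 0},
    {"x": 0,"y": 0,"z": -9,"ax": 0,"ay": 0,"az": 0},
    {"x": -2,"y": -10,"z": -10.5,"ax": 0,"ay": 0,"az": -0.1},
    {"x": -7.8,"y": -44.5,"z": -10.5,"ax": 0,"ay": 0,"az": -0.39},
    {"x": -7.8,"y": -44.5,"z": -10.5,"ax": 0,"ay": 0,"az": -0.39},
    {"x": -7.8,"y": -44.5,"z": -10.5,"ax": 0,"ay": 0,"az": -0.39},
    {"x": -7.8,"y": -44.5,"z": -10.5,"ax": 0,"ay": 0,"az": -0.39},
    {"x": -7.8,"y": -44.5,"z": -10.5,"ax": 0,"ay": 0,"az": -0.39},
    {"x": -7.8,"y": -44.5,"z": -10.5,"ax": 0,"ay": 0,"az": -0.39},
    {"x": -7.8,"y": -44.5,"z": -10.5,"ax": 0,"ay": 0,"az": -0.39},
    {"x": -7.8,"y": -44.5,"z": -10.5,"ax": 0,"ay": 0,"az": -0.39},
    {"x": -7.8,"y": -44.5,"z": -7,"ax": 0,"ay": 0,"az": -0.39},
    {"x": -7.8,"y": -44.5,"z": -7,"ax": 0,"ay": 0,"az": -0.39},
    {"x": -7.8,"y": -44.5,"z": -7,"ax": 0,"ay": 0,"az": -0.39},
    {"x": -7.8,"y": -44.5,"z": -7,"ax": 0,"ay": 0,"az": -0.39},
  ],
)

```text
time_s: 18.25
tcp_pos: [0.5446, 0.0117, 0.0959]
ee_rot: [0.0, 0.997, 0.078, 0.001]
contact_force: [0.6, -0.3, -1.3]
grip_width: 0.0656
grip_force: 25.0
```

Run:
```python
from h import *
to((.5442,.0133,.0752),BY)
```

```text
t 18.25 tcp [0.5446 0.0117 0.0959] q7 -0.83 shift [-0.02 -0.16  2.07] turn [ 0.001 -0.002 -0.002] rows 0.3
```

Call:
step_arm(
  steps=[
    {"x": 0,"y": -0.1,"z": 0.6,"ax": 0,"ay": 0,"az": 0},
    {"x": 0,"y": -0.1,"z": 1.2,"ax": 0,"ay": 0,"az": 0},
    {"x": 0,"y": -0.1,"z": 1.7,"ax": 0,"ay": 0,"az": 0},
    {"x": 0,"y": -0.1,"z": 2.0,"ax": 0,"ay": 0,"az": 0},
    {"x": 0,"y": -0.1,"z": 2.1,"ax": 0,"ay": 0,"az": 0},
    {"x": 0,"y": -0.1,"z": 2.1,"ax": 0,"ay": 0,"az": 0},
  ],
)

```text
time_s: 19.0
tcp_pos: [0.5436, 0.0138, 0.0755]
ee_rot: [-0.001, 0.997, 0.079, 0.0]
contact_force: [-4.0, 0.7, 15.7]
grip_width: 0.0656
grip_force: 25.0
```

Seated at z 0.0755, as expected. The next tray is t425, which is turned half round, so I'll approach it with the tool turned too.

Call:
step_arm(
  jaw=7.4,
  steps=[
    {"x": 0,"y": 0,"z": -0.1,"ax": 0,"ay": 0,"az": 0},
    {"x": 0,"y": 0,"z": -0.1,"ax": 0,"ay": 0,"az": 0},
    {"x": 0,"y": 0,"z": -3,"ax": 0,"ay": 0,"az": 0},
    {"x": 0,"y": 0,"z": -9,"ax": 0,"ay": 0,"az": 0},
    {"x": -4,"y": 0,"z": -14,"ax": 0,"ay": 0,"az": 0},
    {"x": -7,"y": 0,"z": -15,"ax": 0,"ay": 0,"az": 0},
    {"x": -7,"y": 0,"z": -15,"ax": 0,"ay": 0,"az": 0},
    {"x": -7,"y": 0,"z": -15,"ax": 0,"ay": 0,"az": 0},
  ],
)

```text
time_s: 20.0
tcp_pos: [0.4755, 0.0031, 0.2236]
ee_rot: [-0.0, 0.997, 0.079, 0.0]
contact_force: [-0.1, 0.2, -0.6]
grip_width: 0.074
grip_force: 0.0
```

Run:
```python
from h import *
c=cap('wrist'); seated(c,3); survey(c)
to((.690,-.325,.21),np.pi-.39)
```

```text
seated centre [0.544 0.014] 0.156 sep 0.0371
mid [ 0.4456 -0.1457] px [431. 225.] yaw 0.264 sep 0.0361 centre +: [ 0.4591 -0.1421] -: [ 0.4321 -0.1494]
mid [0.5277 0.0114] px [318. 138.] yaw 0.156 sep 0.0438 centre +: [0.5416 0.0136] -: [0.5139 0.0092]
mid [ 0.6486 -0.305 ] px [621.  74.] yaw -0.233 sep 0.0338 centre +: [ 0.6622 -0.3083] -: [ 0.635  -0.3018]
t 20.05 tcp [0.4756 0.003  0.2234] q7 -0.9 shift [15.98 35.78  1.35] turn [ 1.000e-03  0.000e+00 -2.593e+00] rows 13.9
```

Call:
step_arm(
  jaw=8.8,
  steps=[
    {"x": 16,"y": 35.8,"z": 1.3,"ax": 0,"ay": 0,"az": -2.593},
    {"x": 16,"y": 35.8,"z": 1.3,"ax": 0,"ay": 0,"az": -2.593},
    {"x": 16,"y": 35.8,"z": 1.3,"ax": 0,"ay": 0,"az": -2.593},
    {"x": 16,"y": 35.8,"z": 1.3,"ax": 0,"ay": 0,"az": -2.593},
    {"x": 16,"y": 35.8,"z": 1.3,"ax": 0,"ay": 0,"az": -2.593},
    {"x": 16,"y": 35.8,"z": 1.3,"ax": 0,"ay": 0,"az": -2.593},
    {"x": 16,"y": 35.8,"z": 1.3,"ax": 0,"ay": 0,"az": -2.593},
    {"x": 16,"y": 35.8,"z": 1.3,"ax": 0,"ay": 0,"az": -2.593},
    {"x": 16,"y": 35.8,"z": 1.3,"ax": 0,"ay": 0,"az": -2.593},
    {"x": 16,"y": 35.8,"z": 1.3,"ax": 0,"ay": 0,"az": -2.593},
    {"x": 16,"y": 35.8,"z": 1.3,"ax": 0,"ay": 0,"az": -2.593},
    {"x": 16,"y": 35.8,"z": 1.3,"ax": 0,"ay": 0,"az": -2.593},
    {"x": 16,"y": 35.8,"z": 1.3,"ax": 0,"ay": 0,"az": -2.593},
    {"x": 16,"y": 35.8,"z": 1.3,"ax": 0,"ay": 0,"az": -2.593},
    {"x": 16,"y": 35.8,"z": 1.3,"ax": 0,"ay": 0,"az": -2.593},
    {"x": 16,"y": 35.8,"z": 1.3,"ax": 0,"ay": 0,"az": -2.593},
    {"x": 16,"y": 35.8,"z": 1.3,"ax": 0,"ay": 0,"az": -2.593},
  ],
)

```text
time_s: 22.18
tcp_pos: [0.689, -0.3257, 0.2105]
ee_rot: [-0.0, 0.195, 0.981, 0.0]
contact_force: [0.4, -0.3, -0.3]
grip_width: 0.0883
grip_force: 0.0
```

Run:
```python
from h import *
c=cap('wrist'); survey(c); print(env.observe()['q'].round(2))
to((.6357,-.3011,.024),np.pi-.39)
```

```text
mid [ 0.6487 -0.3079] px [318. 147.] yaw -0.38 sep 0.0372 centre +: [ 0.6617 -0.3131] -: [ 0.6357 -0.3027]
[ 0.45  0.94 -0.17  1.11  0.15  1.1   1.46]
t 22.225 tcp [ 0.6891 -0.3256  0.2107] q7 1.46 shift [ 5.87  0.23 18.67] turn [-0.    -0.    -0.002] rows 3.1
```

Call:
step_arm(
  steps=[
    {"x": 5.8,"y": 0.15,"z": 6,"ax": 0,"ay": 0,"az": 0},
    {"x": 5.8,"y": 0.15,"z": 11,"ax": 0,"ay": 0,"az": 0},
    {"x": 5.8,"y": 0.15,"z": 15,"ax": 0,"ay": 0,"az": 0},
    {"x": 5.8,"y": 0.15,"z": 18.6,"ax": 0,"ay": 0,"az": 0},
    {"x": 5.8,"y": 0.15,"z": 18.7,"ax": 0,"ay": 0,"az": 0},
    {"x": 5.8,"y": 0.15,"z": 18.7,"ax": 0,"ay": 0,"az": 0},
  ],
)

```text
time_s: 22.98
tcp_pos: [0.6363, -0.3023, 0.0246]
ee_rot: [0.0, 0.194, 0.981, -0.0]
contact_force: [0.4, 0.1, 0.1]
grip_width: 0.088
grip_force: 0.0
```

Call:
step_arm(
  jaw=5.5,
  force=25,
  steps=[
    {"x": 0,"y": 0,"z": 0,"ax": 0,"ay": 0,"az": 0},
    {"x": 0,"y": 0,"z": 0,"ax": 0,"ay": 0,"az": 0},
    {"x": 0,"y": 0,"z": 0,"ax": 0,"ay": 0,"az": 0},
    {"x": 0,"y": 0,"z": 0,"ax": 0,"ay": 0,"az": 0},
  ],
)

```text
time_s: 23.48
tcp_pos: [0.6362, -0.3024, 0.0247]
ee_rot: [0.0, 0.194, 0.981, -0.0]
contact_force: [-0.4, -0.1, 6.4]
grip_width: 0.0658
grip_force: 25.0
```

Run:
```python
from h import *
place((.6357,-.3027),0)
```

```text
grip 0.0658 25.0 off mm [ 0.3 -0.4 -0. ] goal xy [0.5443 0.0133] z 0.0247
t 23.475 tcp [ 0.6362 -0.3024  0.0247] q7 1.4 shift [ 2.053e+01  2.569e+01 -2.000e-02] turn [1.000e-03 0.000e+00 2.593e+00] rows 13.9
```

Call:
step_arm(
  steps=[
    {"x": 0,"y": 0,"z": -4,"ax": 0,"ay": 0,"az": 0},
    {"x": 0,"y": 0,"z": -9,"ax": 0,"ay": 0,"az": 0},
    {"x": 4,"y": 5,"z": -11,"ax": 0,"ay": 0,"az": 0.4},
    {"x": 20.5,"y": 25.7,"z": -11,"ax": 0,"ay": 0,"az": 2.593},
    {"x": 20.5,"y": 25.7,"z": -11,"ax": 0,"ay": 0,"az": 2.593},
    {"x": 20.5,"y": 25.7,"z": -11,"ax": 0,"ay": 0,"az": 2.593},
    {"x": 20.5,"y": 25.7,"z": -11,"ax": 0,"ay": 0,"az": 2.593},
    {"x": 20.5,"y": 25.7,"z": -11,"ax": 0,"ay": 0,"az": 2.593},
    {"x": 20.5,"y": 25.7,"z": -11,"ax": 0,"ay": 0,"az": 2.593},
    {"x": 20.5,"y": 25.7,"z": -11,"ax": 0,"ay": 0,"az": 2.593},
    {"x": 20.5,"y": 25.7,"z": -11,"ax": 0,"ay": 0,"az": 2.593},
    {"x": 20.5,"y": 25.7,"z": -11,"ax": 0,"ay": 0,"az": 2.593},
    {"x": 20.5,"y": 25.7,"z": -11,"ax": 0,"ay": 0,"az": 2.593},
    {"x": 20.5,"y": 25.7,"z": -11,"ax": 0,"ay": 0,"az": 2.593},
    {"x": 20.5,"y": 25.7,"z": -11,"ax": 0,"ay": 0,"az": 2.593},
    {"x": 20.5,"y": 25.7,"z": -11,"ax": 0,"ay": 0,"az": 2.593},
    {"x": 20.5,"y": 25.7,"z": -8.5,"ax": 0,"ay": 0,"az": 2.593},
    {"x": 20.5,"y": 25.7,"z": -8.5,"ax": 0,"ay": 0,"az": 2.593},
    {"x": 20.5,"y": 25.7,"z": -8.5,"ax": 0,"ay": 0,"az": 2.593},
  ],
)

```text
time_s: 25.85
tcp_pos: [0.5444, 0.0135, 0.1092]
ee_rot: [-0.0, 0.997, 0.079, 0.0]
contact_force: [0.2, -1.0, -1.2]
grip_width: 0.0654
grip_force: 25.0
```

Run:
```python
from h import *
to((.5443,.0134,.0895),BY)
```

```text
t 25.85 tcp [0.5444 0.0135 0.1092] q7 -0.7 shift [-0.01  0.    1.97] turn [-0. -0. -0.] rows 0.3
```

Call:
step_arm(
  steps=[
    {"x": 0,"y": 0,"z": 0.6,"ax": 0,"ay": 0,"az": 0},
    {"x": 0,"y": 0,"z": 1.1,"ax": 0,"ay": 0,"az": 0},
    {"x": 0,"y": 0,"z": 1.5,"ax": 0,"ay": 0,"az": 0},
    {"x": 0,"y": 0,"z": 1.8,"ax": 0,"ay": 0,"az": 0},
    {"x": 0,"y": 0,"z": 1.9,"ax": 0,"ay": 0,"az": 0},
    {"x": 0,"y": 0,"z": 1.95,"ax": 0,"ay": 0,"az": 0},
    {"x": 0,"y": 0,"z": 1.95,"ax": 0,"ay": 0,"az": 0},
  ],
)

```text
time_s: 26.72
tcp_pos: [0.5442, 0.0135, 0.0896]
ee_rot: [-0.0, 0.997, 0.079, 0.0]
contact_force: [-0.3, 0.2, 1.5]
grip_width: 0.0659
grip_force: 25.0
```

Call:
step_arm(
  jaw=7.4,
  steps=[
    {"x": 0,"y": 0,"z": 0,"ax": 0,"ay": 0,"az": 0},
    {"x": 0,"y": 0,"z": 0,"ax": 0,"ay": 0,"az": 0},
    {"x": 0,"y": 0,"z": -3,"ax": 0,"ay": 0,"az": 0},
    {"x": 0,"y": 0,"z": -9,"ax": 0,"ay": 0,"az": 0},
    {"x": -4,"y": 0,"z": -14,"ax": 0,"ay": 0,"az": 0},
    {"x": -7,"y": 0,"z": -14,"ax": 0,"ay": 0,"az": 0},
    {"x": -7,"y": 0,"z": -14,"ax": 0,"ay": 0,"az": 0},
    {"x": -7,"y": 0,"z": -14,"ax": 0,"ay": 0,"az": 0},
  ],
)

```text
time_s: 27.72
tcp_pos: [0.476, 0.0028, 0.2294]
ee_rot: [-0.0, 0.997, 0.079, 0.0]
contact_force: [0.0, 0.4, -0.2]
grip_width: 0.0744
grip_force: 0.0
```

Run:
```python
from h import *
c=cap('wrist'); seated(c,4); survey(c)
to((.495,-.132,.21),np.pi+.25)
```

```text
seated centre [0.5447 0.0137] 0.166 sep 0.0374
mid [ 0.4458 -0.1458] px [429. 224.] yaw 0.255 sep 0.0362 centre +: [ 0.4593 -0.1423] -: [ 0.4323 -0.1494]
t 27.775 tcp [0.4762 0.0028 0.2292] q7 -0.78 shift [-0.28 13.6   1.92] turn [-1.00e-03 -1.00e-03  3.05e+00] rows 16.3
```

Call:
step_arm(
  jaw=8.8,
  steps=[
    {"x": -0.3,"y": 13.6,"z": 1.9,"ax": 0,"ay": 0,"az": -1.6},
    {"x": -0.3,"y": 13.6,"z": 1.9,"ax": 0,"ay": 0,"az": -1.6},
    {"x": -0.3,"y": 13.6,"z": 1.9,"ax": 0,"ay": 0,"az": -1.6},
    {"x": -0.3,"y": 13.6,"z": 1.9,"ax": 0,"ay": 0,"az": -1.6},
    {"x": -0.3,"y": 13.6,"z": 1.9,"ax": 0,"ay": 0,"az": -1.6},
    {"x": -0.3,"y": 13.6,"z": 1.9,"ax": 0,"ay": 0,"az": -1.6},
    {"x": -0.3,"y": 13.6,"z": 1.9,"ax": 0,"ay": 0,"az": -1.6},
    {"x": -0.3,"y": 13.6,"z": 1.9,"ax": 0,"ay": 0,"az": -2.4},
    {"x": -0.3,"y": 13.6,"z": 1.9,"ax": 0,"ay": 0,"az": -2.4},
    {"x": -0.3,"y": 13.6,"z": 1.9,"ax": 0,"ay": 0,"az": -2.4},
    {"x": -0.3,"y": 13.6,"z": 1.9,"ax": 0,"ay": 0,"az": -2.4},
    {"x": -0.3,"y": 13.6,"z": 1.9,"ax": 0,"ay": 0,"az": -2.4},
    {"x": -0.3,"y": 13.6,"z": 1.9,"ax": 0,"ay": 0,"az": -3.0},
    {"x": -0.3,"y": 13.6,"z": 1.9,"ax": 0,"ay": 0,"az": -3.0},
    {"x": -0.3,"y": 13.6,"z": 1.9,"ax": 0,"ay": 0,"az": -3.0},
    {"x": -0.3,"y": 13.6,"z": 1.9,"ax": 0,"ay": 0,"az": -3.0},
    {"x": -0.3,"y": 13.6,"z": 1.9,"ax": 0,"ay": 0,"az": -3.0},
  ],
)

```text
time_s: 29.9
tcp_pos: [0.4942, -0.1326, 0.2098]
ee_rot: [-0.0, -0.007, 1.0, 0.001]
contact_force: [-0.3, -0.2, 0.4]
grip_width: 0.0879
grip_force: 0.0
```

Run:
```python
from h import *
c=cap('wrist'); survey(c); print(env.observe()['q'].round(2))
to((.4323,-.1494,.024),np.pi+.25)
```

```text
mid [ 0.445 -0.145] px [307. 142.] yaw 0.246 sep 0.037 centre +: [ 0.4586 -0.1416] -: [ 0.4314 -0.1484]
[ 0.32  0.62 -0.24  1.95  0.24  0.6   1.51]
t 29.95 tcp [ 0.4941 -0.1325  0.2099] q7 1.51 shift [ 6.19 -1.63 18.59] turn [ 0.001  0.    -0.238] rows 3.1
```

Call:
step_arm(
  steps=[
    {"x": 6.3,"y": -1.5,"z": 5,"ax": 0,"ay": 0,"az": -0.236},
    {"x": 6.3,"y": -1.5,"z": 10,"ax": 0,"ay": 0,"az": -0.236},
    {"x": 6.3,"y": -1.5,"z": 13,"ax": 0,"ay": 0,"az": -0.236},
    {"x": 6.3,"y": -1.5,"z": 15,"ax": 0,"ay": 0,"az": -0.236},
    {"x": 6.3,"y": -1.5,"z": 18.5,"ax": 0,"ay": 0,"az": -0.236},
    {"x": 6.3,"y": -1.5,"z": 18.6,"ax": 0,"ay": 0,"az": -0.236},
    {"x": 6.3,"y": -1.5,"z": 18.6,"ax": 0,"ay": 0,"az": -0.236},
  ],
)

```text
time_s: 30.82
tcp_pos: [0.4333, -0.15, 0.0276]
ee_rot: [-0.001, -0.124, 0.992, -0.001]
contact_force: [0.2, -1.2, 0.3]
grip_width: 0.0881
grip_force: 0.0
```

Call:
step_arm(
  jaw=5.5,
  force=25,
  steps=[
    {"x": 0,"y": 0,"z": 0,"ax": 0,"ay": 0,"az": 0},
    {"x": 0,"y": 0,"z": 0,"ax": 0,"ay": 0,"az": 0},
    {"x": 0,"y": 0,"z": 0,"ax": 0,"ay": 0,"az": 0},
    {"x": 0,"y": 0,"z": 0,"ax": 0,"ay": 0,"az": 0},
  ],
)

```text
time_s: 31.32
tcp_pos: [0.4329, -0.1499, 0.0287]
ee_rot: [-0.001, -0.125, 0.992, -0.001]
contact_force: [1.0, -1.0, -1.6]
grip_width: 0.0656
grip_force: 25.0
```

Run:
```python
from h import *
print(env.observe()['q'].round(2))
place((.4314,-.1484),0)
```

```text
[ 0.26  0.93 -0.05  2.2   1.31  0.05  0.75]
grip 0.0656 25.0 off mm [1.1 1.9 0. ] goal xy [0.5435 0.0132] z 0.0287
t 31.325 tcp [ 0.4329 -0.1499  0.0287] q7 0.75 shift [-14.77  13.05  -0.06] turn [ 4.000e-03 -2.000e-03 -3.048e+00] rows 16.3
```

Call:
step_arm(
  force=35,
  steps=[
    {"x": 0,"y": 0,"z": -3,"ax": 0,"ay": 0,"az": 0},
    {"x": 0,"y": 0,"z": -7,"ax": 0,"ay": 0,"az": 0},
    {"x": 0,"y": 0,"z": -12,"ax": 0,"ay": 0,"az": 0.2},
    {"x": -3,"y": 3,"z": -13,"ax": 0,"ay": 0,"az": 1.6},
    {"x": -14.8,"y": 13,"z": -13,"ax": 0,"ay": 0,"az": 1.6},
    {"x": -14.8,"y": 13,"z": -13,"ax": 0,"ay": 0,"az": 1.6},
    {"x": -14.8,"y": 13,"z": -13,"ax": 0,"ay": 0,"az": 1.6},
    {"x": -14.8,"y": 13,"z": -13,"ax": 0,"ay": 0,"az": 1.6},
    {"x": -14.8,"y": 13,"z": -13,"ax": 0,"ay": 0,"az": 1.6},
    {"x": -14.8,"y": 13,"z": -13,"ax": 0,"ay": 0,"az": 2.4},
    {"x": -14.8,"y": 13,"z": -13,"ax": 0,"ay": 0,"az": 2.4},
    {"x": -14.8,"y": 13,"z": -13,"ax": 0,"ay": 0,"az": 2.4},
    {"x": -14.8,"y": 13,"z": -13,"ax": 0,"ay": 0,"az": 3.0},
    {"x": -14.8,"y": 13,"z": -13,"ax": 0,"ay": 0,"az": 3.0},
    {"x": -14.8,"y": 13,"z": -13,"ax": 0,"ay": 0,"az": 3.0},
    {"x": -14.8,"y": 13,"z": -13,"ax": 0,"ay": 0,"az": 3.0},
    {"x": -14.8,"y": 13,"z": -13,"ax": 0,"ay": 0,"az": 3.0},
    {"x": -14.8,"y": 13,"z": -13,"ax": 0,"ay": 0,"az": 3.0},
  ],
)

```text
time_s: 33.58
tcp_pos: [0.5435, 0.0134, 0.1579]
ee_rot: [0.0, 0.981, 0.192, -0.002]
contact_force: [-0.7, 0.5, -1.5]
grip_width: 0.0652
grip_force: 35.0
```

Run:
```python
from h import *
print(env.observe()['q'].round(2))
to((.5435,.0134,.1287),BY)
```

```text
[-0.21  0.74  0.17  1.91 -0.23  0.51 -1.06]
t 33.575 tcp [0.5435 0.0134 0.1579] q7 -1.06 shift [0.01 0.01 2.92] turn [0.    0.003 0.229] rows 1.2
```

Call:
step_arm(
  steps=[
    {"x": 0,"y": 0,"z": 0,"ax": 0,"ay": 0,"az": 0.229},
    {"x": 0,"y": 0,"z": 1.5,"ax": 0,"ay": 0,"az": 0.229},
    {"x": 0,"y": 0,"z": 2.5,"ax": 0,"ay": 0,"az": 0.229},
    {"x": 0,"y": 0,"z": 2.5,"ax": 0,"ay": 0,"az": 0.229},
    {"x": 0,"y": 0,"z": 2.5,"ax": 0,"ay": 0,"az": 0.229},
    {"x": 0,"y": 0,"z": 2.5,"ax": 0,"ay": 0,"az": 0.229},
  ],
)

```text
time_s: 34.33
tcp_pos: [0.5441, 0.0131, 0.1332]
ee_rot: [0.001, 0.997, 0.082, -0.001]
contact_force: [-0.8, 0.6, -1.3]
grip_width: 0.0653
grip_force: 35.0
```

Run:
```python
from h import *
to((.5435,.0134,.1087),BY)
c=cap('wrist'); G=[(np.round(cen(g)),cv2.contourArea(g)) for g in greens(c)]; print(G)
# held tray sample tops should be at z=.135-.0287+.022
for g in greens(c): print(plane(c,[cen(g)],.1325-.0287+.022)[0].round(4))
```

```text
t 34.325 tcp [0.5441 0.0131 0.1332] q7 -1.2 shift [-0.05 -0.04  2.45] turn [0.001 0.002 0.007] rows 0.4
[(array([317., 323.]), 1242.0), (array([318., 249.]), 3442.0)]
[0.5041 0.0066 0.1258]
[0.5496 0.014  0.1258]
```

Call:
step_arm(
  steps=[
    {"x": 0,"y": 0,"z": 0.8,"ax": 0,"ay": 0,"az": 0.006},
    {"x": 0,"y": 0,"z": 1.4,"ax": 0,"ay": 0,"az": 0.006},
    {"x": 0,"y": 0,"z": 1.9,"ax": 0,"ay": 0,"az": 0.006},
    {"x": 0,"y": 0,"z": 2.2,"ax": 0,"ay": 0,"az": 0.006},
    {"x": 0,"y": 0,"z": 2.35,"ax": 0,"ay": 0,"az": 0.006},
    {"x": 0,"y": 0,"z": 2.45,"ax": 0,"ay": 0,"az": 0.006},
    {"x": 0,"y": 0,"z": 2.45,"ax": 0,"ay": 0,"az": 0.006},
  ],
)

```text
time_s: 35.25
tcp_pos: [0.5438, 0.0131, 0.1087]
ee_rot: [0.001, 0.997, 0.079, -0.001]
contact_force: [-2.1, -0.4, 1.8]
grip_width: 0.0651
grip_force: 35.0
```

Call:
step_arm(
  jaw=7.4,
  steps=[
    {"x": 0,"y": 0,"z": 0,"ax": 0,"ay": 0,"az": 0},
    {"x": 0,"y": 0,"z": 0,"ax": 0,"ay": 0,"az": 0},
    {"x": 0,"y": 0,"z": -3,"ax": 0,"ay": 0,"az": 0},
    {"x": 0,"y": 0,"z": -9,"ax": 0,"ay": 0,"az": 0},
    {"x": -4,"y": 0,"z": -14,"ax": 0,"ay": 0,"az": 0},
    {"x": -7,"y": 0,"z": -14,"ax": 0,"ay": 0,"az": 0},
    {"x": -7,"y": 0,"z": -14,"ax": 0,"ay": 0,"az": 0},
    {"x": -7,"y": 0,"z": -14,"ax": 0,"ay": 0,"az": 0},
  ],
)

```text
time_s: 36.25
tcp_pos: [0.4759, 0.0026, 0.2486]
ee_rot: [0.001, 0.997, 0.08, -0.001]
contact_force: [-0.2, 0.2, -0.7]
grip_width: 0.0741
grip_force: 0.0
```

Run:
```python
from h import *
c=cap('wrist','w6'); seated(c,5); survey(c)
print(env.observe()['tcp_pos'])
```

```text
seated centre [0.5449 0.0135] 0.156 sep 0.0376
[0.4761062  0.00260904 0.24841033]
```

View pics/w6.png

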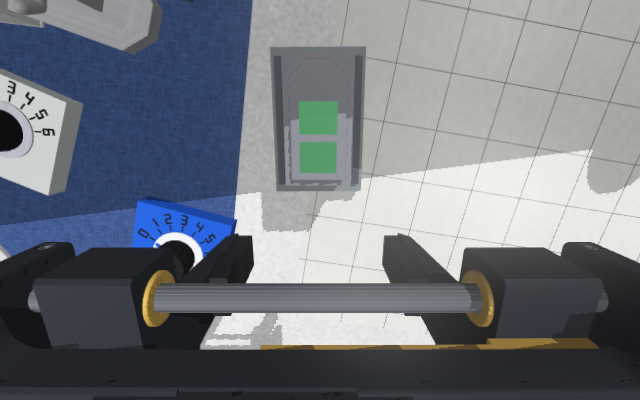

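The stack is square, with green samples at (318,117) and (318,157), and no other trays are left. Next is the cap.

Run:
```python
from h import *
import pickle; pickle.dump(cap('wrist'),open('v3.pkl','wb'))
t=cap('top'); print(plane(t,[(273,183)],.091), plane(t,[(273,183)],.16))
to((.55,.225,.25),-.13)
```

```text
[[0.6192426 0.238289  0.091    ]] [[0.60730539 0.23207298 0.16      ]]
t 36.4 tcp [0.476  0.0025 0.2482] q7 -1.23 shift [ 10.84 -20.79  -0.24] turn [0.002 0.002 0.289] rows 3.8
```

Call:
step_arm(
  jaw=8.8,
  steps=[
    {"x": 9,"y": -20.8,"z": -0.3,"ax": 0,"ay": 0,"az": 0.289},
    {"x": 9,"y": -20.8,"z": -0.3,"ax": 0,"ay": 0,"az": 0.289},
    {"x": 9,"y": -20.8,"z": -0.3,"ax": 0,"ay": 0,"az": 0.289},
    {"x": 9,"y": -20.8,"z": -0.3,"ax": 0,"ay": 0,"az": 0.289},
    {"x": 9,"y": -20.8,"z": -0.3,"ax": 0,"ay": 0,"az": 0.289},
    {"x": 9,"y": -20.8,"z": -0.3,"ax": 0,"ay": 0,"az": 0.289},
    {"x": 9,"y": -20.8,"z": -0.3,"ax": 0,"ay": 0,"az": 0.289},
  ],
)

```text
time_s: 37.28
tcp_pos: [0.5311, 0.22, 0.2511]
ee_rot: [0.002, 0.998, -0.066, -0.001]
contact_force: [0.2, 0.7, 0.3]
grip_width: 0.0884
grip_force: 0.0
```

Run:
```python
from h import *
import pickle
c=cap('wrist','w7'); pickle.dump(c,open('v4.pkl','wb'))
print(env.observe()['tcp_pos'],env.observe()['q'].round(2),c['xyz'])
print('stack tri',tri(pickle.load(open('v3.pkl','rb')),[cen(g) for g in greens(pickle.load(open('v3.pkl','rb')))],c,[cen(g) for g in greens(c)]) if len(greens(c))==2 else len(greens(c)))
```

```text
[0.5311649  0.22017469 0.25119574] [-0.73  0.67  0.44  1.74 -0.37  0.82 -1.81] [0.60032011 0.2110655  0.37874868]
stack tri [[5.12978228e-01 8.37701918e-03 1.02305223e-01 6.07562632e-04]
 [5.49805182e-01 1.41401235e-02 1.02334249e-01 2.79326723e-04]]
```

View pics/w7.png

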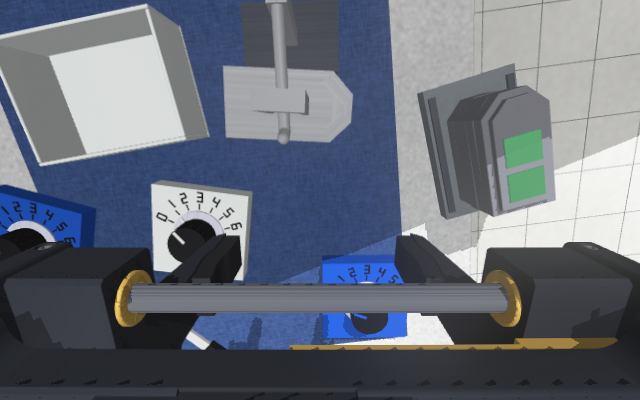

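The cap plate is at (288,105) with its chamfers to the right. The grip block is at (280,100), the hook arm lies along column ~280 with its tip at (284,133), and the timer's sleeve is at (190,240). The stack's sample top triangulates to 0.1023 m, matching 0.102, so all five trays are fully home.

```bash
cat >> h.py <<'E'
def capuv(c,near=(.62,.238),thr=125):
    im=c['color']; hsv=cv2.cvtColor(im,cv2.COLOR_RGB2HSV)
    u=proj(c,[(*near,.091)])[0]; r=np.linalg.norm(proj(c,[(near[0]+.08,near[1],.091)])[0]-u)
    roi=np.zeros(im.shape[:2],'u1'); cv2.circle(roi,tuple(int(x) for x in u),int(r),255,-1)
    m=((hsv[...,1]<70)&(hsv[...,2]>thr)).astype('u1')*255&roi
    m=cv2.morphologyEx(cv2.morphologyEx(m,cv2.MORPH_CLOSE,np.ones((15,15))),cv2.MORPH_OPEN,np.ones((31,31)))
    return max(cv2.findContours(m,cv2.RETR_EXTERNAL,cv2.CHAIN_APPROX_NONE)[0],key=cv2.contourArea).reshape(-1,2)
E
python3 - <<'E'
from h import *
import pickle
c=pickle.load(open('v4.pkl','rb'))
q=capuv(c); print(cv2.boundingRect(q)); print(rect(c,q,.091))
im=c['color']; print([im[v,u].tolist() for u,v in((240,90),(340,100),(270,50),(265,100),(300,100))])
print('block px->z.163',plane(c,[(252,88),(308,113),(280,100)],.163).round(4))
to((.6,.235,.25),-.13)
E
```

```text
(224, 67, 127, 74)
(array([0.62030884, 0.23730124]), array([ 67.6, 124. ]), np.float32(1.3949658))
[[168, 168, 172], [173, 174, 178], [75, 77, 84], [167, 169, 171], [169, 170, 174]]
block px->z.163 [[0.6301 0.2541 0.163 ]
 [0.6078 0.2167 0.163 ]
 [0.6194 0.2356 0.163 ]]
t 37.325 tcp [0.5312 0.2202 0.2512] q7 -1.81 shift [ 6.63 -2.38  0.1 ] turn [ 0.003  0.002 -0.003] rows 1.1
```

Call:
step_arm(
  steps=[
    {"x": 2,"y": -4.2,"z": 4,"ax": 0,"ay": 0,"az": 0.045},
    {"x": 2,"y": -4.2,"z": 4,"ax": 0,"ay": 0,"az": 0.045},
    {"x": 2,"y": -4.2,"z": 4,"ax": 0,"ay": 0,"az": 0.045},
    {"x": 2,"y": -4.2,"z": 4,"ax": 0,"ay": 0,"az": 0.045},
  ],
)

```text
time_s: 37.83
tcp_pos: [0.5567, 0.2593, 0.2124]
ee_rot: [0.001, 0.996, -0.089, -0.0]
contact_force: [-0.2, 0.4, -0.4]
grip_width: 0.0884
grip_force: 0.0
```

Run:
```python
from h import *
import pickle
c0=pickle.load(open('v4.pkl','rb')); c=cap('wrist')
q0=capuv(c0);q=capuv(c); print(cv2.boundingRect(q),rect(c,q,.091))
# triangulate box centres
f=lambda q:np.array(cv2.minAreaRect(q)[0]); print(tri(c0,[f(q0)],c,[f(q)]).round(4), tri(c0,[cen(q0)],c,[cen(q)]).round(4))
to((.6203,.2373,.2),-.176)
```

```text
(258, 86, 144, 81) (array([0.6196239 , 0.23710382]), array([ 66.6, 124.3]), np.float32(1.3949338))
[[6.212e-01 2.374e-01 9.460e-02 6.000e-04]] [[6.217e-01 2.395e-01 9.380e-02 2.000e-04]]
t 37.875 tcp [0.5567 0.2596 0.2124] q7 -1.87 shift [6.66 1.08 1.24] turn [ 0.002  0.001 -0.001] rows 1.1
```

Call:
step_arm(
  steps=[
    {"x": 6.6,"y": 1.1,"z": 0,"ax": 0,"ay": 0,"az": 0},
    {"x": 6.6,"y": 1.1,"z": 0,"ax": 0,"ay": 0,"az": 0},
    {"x": 6.6,"y": 1.1,"z": 0,"ax": 0,"ay": 0,"az": 0},
    {"x": 6.6,"y": 1.1,"z": 0,"ax": 0,"ay": 0,"az": 0},
  ],
)

```text
time_s: 38.38
tcp_pos: [0.6181, 0.2394, 0.2111]
ee_rot: [0.001, 0.996, -0.087, -0.002]
contact_force: [1.0, -0.0, -0.3]
grip_width: 0.0879
grip_force: 0.0
```

Run:
```python
from h import *
to((.620,.2372,.154),-.176); print(env.observe()['q'].round(2))
```

```text
t 38.375 tcp [0.6181 0.2394 0.2111] q7 -1.84 shift [0.24 0.18 5.71] turn [0.001 0.003 0.002] rows 0.9
[-0.66  0.83  0.43  1.5  -0.41  0.9  -1.84]
```

Call:
step_arm(
  steps=[
    {"x": 0.15,"y": 0.15,"z": 1.5,"ax": 0,"ay": 0,"az": 0},
    {"x": 0.15,"y": 0.15,"z": 3,"ax": 0,"ay": 0,"az": 0},
    {"x": 0.15,"y": 0.15,"z": 4.5,"ax": 0,"ay": 0,"az": 0},
    {"x": 0.15,"y": 0.15,"z": 5.7,"ax": 0,"ay": 0,"az": 0},
    {"x": 0.15,"y": 0.15,"z": 5.7,"ax": 0,"ay": 0,"az": 0},
    {"x": 0.15,"y": 0.15,"z": 5.7,"ax": 0,"ay": 0,"az": 0},
  ],
)

```text
time_s: 39.12
tcp_pos: [0.6208, 0.2367, 0.1541]
ee_rot: [0.001, 0.996, -0.088, -0.001]
contact_force: [0.2, -0.7, -0.2]
grip_width: 0.0877
grip_force: 0.0
```

Call:
step_arm(
  jaw=3,
  force=45,
  steps=[
    {"x": 0,"y": 0,"z": 0,"ax": 0,"ay": 0,"az": 0},
    {"x": 0,"y": 0,"z": 0,"ax": 0,"ay": 0,"az": 0},
    {"x": 0,"y": 0,"z": 0,"ax": 0,"ay": 0,"az": 0},
    {"x": 0,"y": 0,"z": 0,"ax": 0,"ay": 0,"az": 0},
    {"x": 0,"y": 0,"z": 0,"ax": 0,"ay": 0,"az": 0},
    {"x": 0,"y": 0,"z": 0,"ax": 0,"ay": 0,"az": 0},
  ],
)

```text
time_s: 39.88
tcp_pos: [0.6205, 0.237, 0.1539]
ee_rot: [0.001, 0.996, -0.087, -0.001]
contact_force: [-0.0, 0.7, 0.3]
grip_width: 0.0399
grip_force: 45.0
```

Call:
step_arm(
  steps=[
    {"x": 0,"y": 0,"z": -0.8,"ax": 0,"ay": 0,"az": 0},
    {"x": 0,"y": 0,"z": -1.6,"ax": 0,"ay": 0,"az": 0},
    {"x": 0,"y": 0,"z": -2.4,"ax": 0,"ay": 0,"az": 0},
    {"x": 0,"y": 0,"z": -2.4,"ax": 0,"ay": 0,"az": 0},
    {"x": 0,"y": 0,"z": -2.4,"ax": 0,"ay": 0,"az": 0},
    {"x": 0,"y": 0,"z": -2.4,"ax": 0,"ay": 0,"az": 0},
  ],
)

```text
time_s: 40.62
tcp_pos: [0.6201, 0.2367, 0.1775]
ee_rot: [0.001, 0.996, -0.087, -0.002]
contact_force: [-0.4, 0.6, -4.5]
grip_width: 0.0392
grip_force: 45.0
```

Call:
step_arm(
  steps=[
    {"x": -2,"y": 0,"z": -2.4,"ax": 0,"ay": 0,"az": 0},
    {"x": -4,"y": 0,"z": -2.4,"ax": 0,"ay": 0,"az": 0},
    {"x": -6,"y": 0,"z": -2.4,"ax": 0,"ay": 0,"az": 0},
    {"x": -8,"y": 0,"z": -2.4,"ax": 0,"ay": 0,"az": 0},
    {"x": -9,"y": 0,"z": -2.4,"ax": 0,"ay": 0,"az": 0},
    {"x": -9,"y": 0,"z": -2.4,"ax": 0,"ay": 0,"az": 0},
  ],
)

```text
time_s: 41.38
tcp_pos: [0.5308, 0.2533, 0.2021]
ee_rot: [0.001, 0.996, -0.087, -0.002]
contact_force: [0.9, 0.4, -4.6]
grip_width: 0.0391
grip_force: 45.0
```

Run:
```python
from h import *
print(env.observe()['contact_force'],env.observe()['q'].round(2))
to((.544,.0134,.22),-.176+BY+1.7466)
```

```text
[ 0.92232168  0.36339817 -4.56691715] [-0.76  0.75  0.42  1.75 -0.43  0.74 -1.86]
t 41.375 tcp [0.5308 0.2533 0.2021] q7 -1.86 shift [ 5.44 23.4  -1.77] turn [-0.002  0.004 -1.903] rows 10.2
```

I gave z relative to the call's start twice, so the cap rose 24 mm more than I planned while sliding off. I'll check how it sits in the grip.

Run:
```python
from h import *
w=cap('wrist'); s=cap('side')
u=proj(s,[(.53,.253,.15)])[0].astype(int); print(u)
y0,x0=max(u[1]-60,0),max(u[0]-75,0)
a=cv2.resize(s['color'][y0:y0+120,x0:x0+150],(500,400),interpolation=cv2.INTER_CUBIC)
b=cv2.resize(w['color'],(640,400))[:, 170:470]
cv2.imwrite('pics/chk.png',np.hstack([a,b])[:,:,::-1])
```

```text
[304 148]
```

View pics/chk.png

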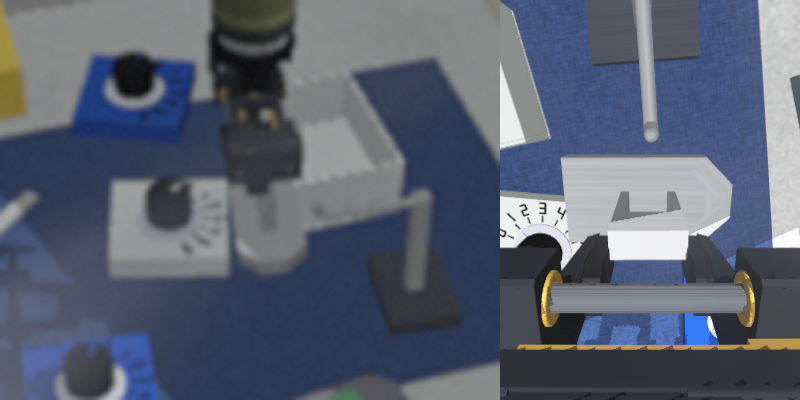

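Run:
```python
from h import *
c=cap('wrist'); s=env.observe(); M=R.from_quat(s['ee_rot'],scalar_first=True)
for dz in (0,.01):
  for x,y,z in((-62,33,16),(42,33,16),(62,13,16),(62,-13,16)):
    p=s['tcp_pos']+M.apply([y/1000-.0003,x/1000,(78-z)/1000+dz]); print(dz,(x,y),proj(c,[p])[0].round(1))
hsv=cv2.cvtColor(c['color'],cv2.COLOR_RGB2HSV); m=((hsv[...,1]<40)&(hsv[...,2]>130)).astype('u1')
for col in (260,340): print(col,np.where(m[140:200,col])[0][0]+140)
print('left edges',[(r,np.where(m[r,215:300])[0][0]+215) for r in (165,190)])
to((.544,.0134,.22),-.176+BY+1.7466)
```

```text
0 (-62, 33) [227.8 178.1]
0 (42, 33) [379.  178.4]
0 (62, 13) [405.5 206.3]
0 (62, -13) [402.5 240.3]
0.01 (-62, 33) [232.1 175.5]
0.01 (42, 33) [376.1 175.8]
0.01 (62, 13) [401.5 202.4]
0.01 (62, -13) [398.7 235.1]
260 158
340 157
left edges [(165, np.int64(232)), (190, np.int64(234))]
t 41.525 tcp [0.5327 0.2527 0.2028] q7 -1.86 shift [ 5.28 23.37 -1.7 ] turn [ 0.000e+00  1.000e-03 -1.904e+00] rows 10.2
```

Run:
```python
from h import *
c=cap('wrist')
cv2.imwrite('pics/chk2.png',cv2.resize(c['color'][130:280,210:430],None,fx=3.5,fy=3.5,interpolation=cv2.INTER_CUBIC)[:,:,::-1])
```

View pics/chk2.png

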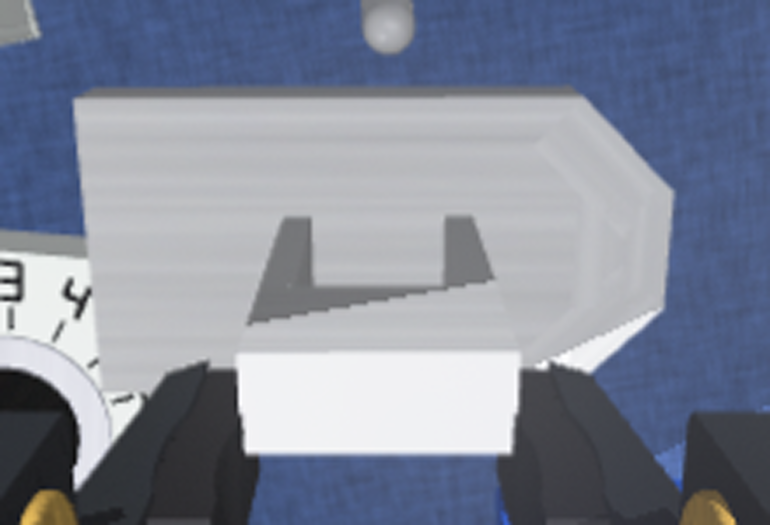

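Run:
```python
from h import *
c=cap('wrist'); s=env.observe(); M=R.from_quat(s['ee_rot'],scalar_first=True)
O=np.array([(-62,33,16),(42,33,16),(62,13,16),(62,-13,16),(-20,8,88),(20,8,88),(20,-8,88),(-20,-8,88)],float)/1000
U=np.array([(75,98),(583,98),(673,190),(664,310),(238,352),(520,352),(513,453),(246,453)])/3.5+[210,130]
ok,rv,tv=cv2.solvePnP(O,U,np.array(c['mtx']),np.array(c['distortion']),flags=cv2.SOLVEPNP_SQPNP)
F=np.diag([1,-1,-1.]); Rw=camR(c)@F@cv2.Rodrigues(rv)[0]; pw=np.array(c['xyz'])+camR(c)@F@tv.ravel()
e=cv2.projectPoints(O,rv,tv,np.array(c['mtx']),np.array(c['distortion']))[0].reshape(-1,2)-U
print('reproj',abs(e).max()); print('cap origin',pw,'z axis',Rw[:,2],'yaw',np.arctan2(Rw[1,0],Rw[0,0]))
g=pw+Rw@[0,0,.078]; print('grip point',g,'tcp',s['tcp_pos'],'in tool',M.inv().apply(g-s['tcp_pos'])*1000)
print('cap z in tool',M.inv().apply(Rw[:,2]),'cap x in tool',M.inv().apply(Rw[:,0]))
```

```text
reproj 0.8357390665465232
cap origin [0.54535392 0.24982978 0.11223219] z axis [-0.03266707  0.00772956  0.9994364 ] yaw -1.7420978377623828
grip point [0.54280589 0.25043269 0.19018823] tcp [0.53254909 0.25254356 0.20259551] in tool [10.4797971   0.2711813  12.39751969]
cap z in tool [-3.44838976e-02 -4.88065453e-04 -9.99405134e-01] cap x in tool [ 4.07937605e-03  9.99991481e-01 -6.29108316e-04]
```

The pose check (reprojection error 0.8 px) shows the cap slid 10 mm along tool x and 12 mm down in the grip, with a tilt of about 0.03. It is still held. I'll raise the grip to 60 N, allow for the offset and move gently.

Call:
step_arm(
  force=60,
  steps=[
    {"x": 0,"y": 0,"z": -1,"ax": 0,"ay": 0,"az": 0},
    {"x": 0,"y": 0,"z": -3,"ax": 0,"ay": 0,"az": 0},
    {"x": 0.4,"y": 1.5,"z": -4,"ax": 0,"ay": 0,"az": -0.1},
    {"x": 0.8,"y": 3,"z": -4,"ax": 0,"ay": 0,"az": -0.25},
    {"x": 1.2,"y": 5,"z": -4,"ax": 0,"ay": 0,"az": -0.4},
    {"x": 1.8,"y": 7,"z": -4,"ax": 0,"ay": 0,"az": -0.55},
    {"x": 2.4,"y": 9,"z": -4,"ax": 0,"ay": 0,"az": -0.7},
    {"x": 3.0,"y": 11,"z": -4,"ax": 0,"ay": 0,"az": -0.85},
    {"x": 3.6,"y": 13,"z": -4,"ax": 0,"ay": 0,"az": -1.0},
    {"x": 4.2,"y": 15,"z": -4,"ax": 0,"ay": 0,"az": -1.15},
    {"x": 4.8,"y": 17,"z": -4,"ax": 0,"ay": 0,"az": -1.3},
    {"x": 5.2,"y": 19,"z": -4,"ax": 0,"ay": 0,"az": -1.45},
    {"x": 5.6,"y": 21,"z": -4,"ax": 0,"ay": 0,"az": -1.6},
    {"x": 5.8,"y": 22.5,"z": -4,"ax": 0,"ay": 0,"az": -1.7},
    {"x": 5.8,"y": 23.5,"z": -4,"ax": 0,"ay": 0,"az": -1.8},
    {"x": 5.8,"y": 24.5,"z": -4,"ax": 0,"ay": 0,"az": -1.9},
    {"x": 5.8,"y": 24.6,"z": -4,"ax": 0,"ay": 0,"az": -1.9},
    {"x": 5.8,"y": 24.6,"z": -4,"ax": 0,"ay": 0,"az": -1.9},
  ],
)

```text
time_s: 43.88
tcp_pos: [0.5466, 0.0002, 0.2428]
ee_rot: [0.0, 0.651, 0.759, -0.001]
contact_force: [0.3, -0.3, -4.5]
grip_width: 0.0389
grip_force: 60.0
```

Run:
```python
from h import *
to((.5466,.0006,.205),BY+np.pi/2)
c=cap('wrist','w8'); print(env.observe()['contact_force'])
cv2.imwrite('pics/chk3.png',cv2.resize(c['color'][130:280,210:430],None,fx=3.5,fy=3.5,interpolation=cv2.INTER_CUBIC)[:,:,::-1])
```

```text
t 43.875 tcp [5.466e-01 2.000e-04 2.428e-01] q7 -0.07 shift [0.04 0.02 3.78] turn [-0.002  0.002 -0.006] rows 0.6
[-0.26196521  0.09527309 -4.18393476]
```

View pics/chk3.png

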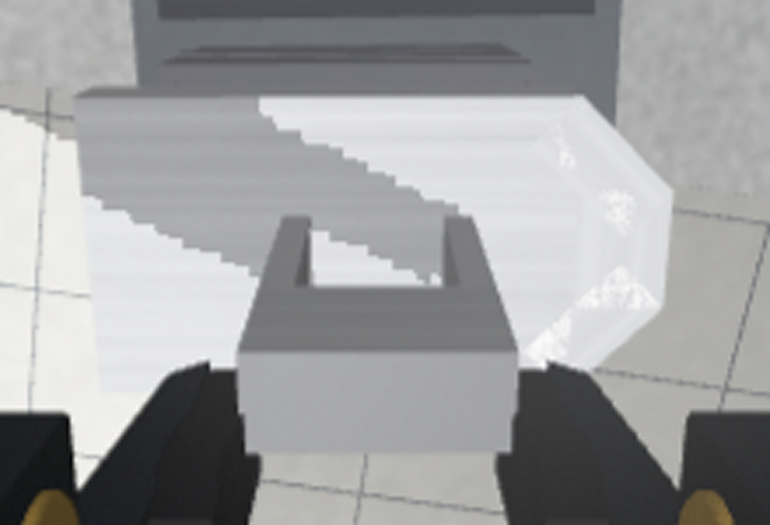

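The cap hasn't moved in the grip: plate corners at (75,98) and (673,190) as before, chamfers to the right. Lowering it.

Call:
step_arm(
  steps=[
    {"x": 0,"y": 0,"z": 1,"ax": 0,"ay": 0,"az": -0.004},
    {"x": 0,"y": 0,"z": 2.2,"ax": 0,"ay": 0,"az": -0.004},
    {"x": 0,"y": 0,"z": 3.3,"ax": 0,"ay": 0,"az": -0.004},
    {"x": 0,"y": 0,"z": 4.2,"ax": 0,"ay": 0,"az": -0.004},
    {"x": 0,"y": 0,"z": 4.6,"ax": 0,"ay": 0,"az": -0.004},
    {"x": 0,"y": 0,"z": 4.9,"ax": 0,"ay": 0,"az": -0.004},
    {"x": 0,"y": 0,"z": 5.1,"ax": 0,"ay": 0,"az": -0.004},
    {"x": 0,"y": 0,"z": 5.3,"ax": 0,"ay": 0,"az": -0.004},
  ],
)

```text
time_s: 44.92
tcp_pos: [0.5463, 0.0001, 0.1896]
ee_rot: [-0.0, 0.649, 0.761, -0.001]
contact_force: [-0.0, -0.1, -4.6]
grip_width: 0.0388
grip_force: 60.0
```

Call:
step_arm(
  steps=[
    {"x": 0,"y": 0,"z": 0.15,"ax": 0,"ay": 0,"az": 0},
    {"x": 0,"y": 0,"z": 0.3,"ax": 0,"ay": 0,"az": 0},
    {"x": 0,"y": 0,"z": 0.3,"ax": 0,"ay": 0,"az": 0},
  ],
)

```text
time_s: 45.3
tcp_pos: [0.546, 0.0002, 0.1864]
ee_rot: [-0.0, 0.649, 0.761, -0.002]
contact_force: [0.3, 0.8, -4.3]
grip_width: 0.0389
grip_force: 60.0
```

Call:
step_arm(
  steps=[
    {"x": 0,"y": 0,"z": 0.1,"ax": 0,"ay": 0,"az": 0},
    {"x": 0,"y": 0,"z": 0.2,"ax": 0,"ay": 0,"az": 0},
    {"x": 0,"y": 0,"z": 0.2,"ax": 0,"ay": 0,"az": 0},
  ],
)

```text
time_s: 45.68
tcp_pos: [0.5461, 0.0009, 0.1854]
ee_rot: [-0.0, 0.649, 0.761, -0.001]
contact_force: [-3.3, 2.3, 6.2]
grip_width: 0.0385
grip_force: 60.0
```

Contact came exactly at the predicted seated height. Releasing.

Call:
step_arm(
  jaw=6.5,
  steps=[
    {"x": 0,"y": 0,"z": 0,"ax": 0,"ay": 0,"az": 0},
    {"x": 0,"y": 0,"z": 0,"ax": 0,"ay": 0,"az": 0},
    {"x": 0,"y": 0,"z": 0,"ax": 0,"ay": 0,"az": 0},
    {"x": 0,"y": 0,"z": -3,"ax": 0,"ay": 0,"az": 0},
    {"x": 0,"y": 0,"z": -8,"ax": 0,"ay": 0,"az": 0},
    {"x": -6,"y": 0,"z": -9,"ax": 0,"ay": 0,"az": 0},
    {"x": -8,"y": 0,"z": -9,"ax": 0,"ay": 0,"az": 0},
    {"x": -8,"y": 0,"z": -9,"ax": 0,"ay": 0,"az": 0},
    {"x": -8,"y": 0,"z": -9,"ax": 0,"ay": 0,"az": 0},
  ],
)

```text
time_s: 46.8
tcp_pos: [0.5584, -0.0767, 0.2739]
ee_rot: [-0.001, 0.648, 0.761, -0.001]
contact_force: [-0.2, 0.2, -0.7]
grip_width: 0.0649
grip_force: 0.0
```

Run:
```python
from h import *
import pickle
c=cap('wrist','w9'); pickle.dump(c,open('v5.pkl','wb')); s=env.observe(); print(s['tcp_pos'])
cy,sy=np.cos(BY),np.sin(BY)
pr=lambda x,y,z:proj(c,[(B[0]+cy*x-sy*y,B[1]+sy*x+cy*y,.095+z)])[0]
im=c['color'].copy()
for p in((-.062,.033,.016),(.042,.033,.016),(.062,.013,.016),(.062,-.013,.016),(.042,-.033,.016),(-.062,-.033,.016),(.02,.008,.088),(-.02,.008,.088),(-.02,-.008,.088),(.02,-.008,.088)):
    u=pr(*p); cv2.drawMarker(im,tuple(int(round(v)) for v in u),(255,0,0),cv2.MARKER_CROSS,7,1)
u=pr(0,0,.02).astype(int); x0=np.clip(u[0]-125,0,390); y0=np.clip(u[1]-100,0,220); print(x0,y0)
cv2.imwrite('pics/chk4.png',cv2.resize(im[y0:y0+180,x0:x0+250],None,fx=3,fy=3,interpolation=cv2.INTER_CUBIC)[:,:,::-1])
```

```text
[ 0.55848761 -0.07641863  0.27397689]
194 0
```

View pics/chk4.png

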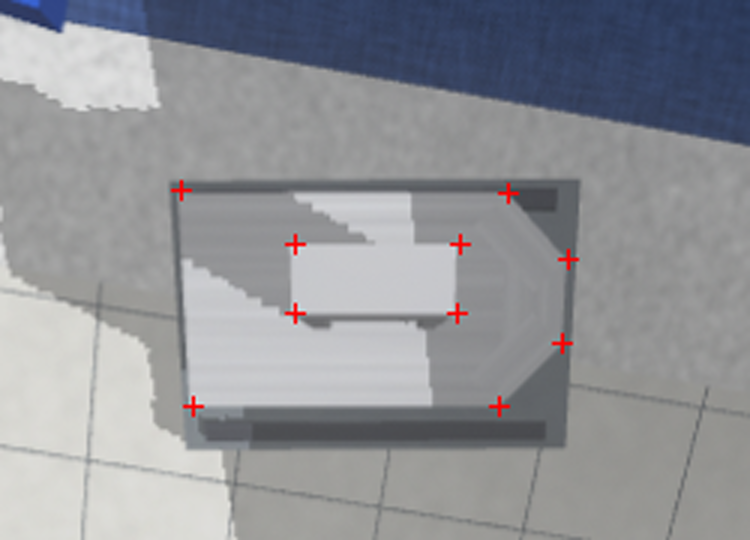

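The cap sits within a pixel or so of its predicted seated corners (crosses), so it is home. On to the white timer.

Run:
```python
from h import *
to((.55,.376,.26),3.0)
```

```text
t 46.85 tcp [ 0.5585 -0.0764  0.274 ] q7 0.09 shift [44.79  6.41  1.39] turn [-0.003 -0.003 -1.268] rows 7.2
```

Call:
step_arm(
  jaw=8.8,
  steps=[
    {"x": 44.8,"y": 6.4,"z": 0,"ax": 0,"ay": 0,"az": -1.268},
    {"x": 44.8,"y": 6.4,"z": 0,"ax": 0,"ay": 0,"az": -1.268},
    {"x": 44.8,"y": 6.4,"z": 0,"ax": 0,"ay": 0,"az": -1.268},
    {"x": 44.8,"y": 6.4,"z": 0,"ax": 0,"ay": 0,"az": -1.268},
    {"x": 44.8,"y": 6.4,"z": 0,"ax": 0,"ay": 0,"az": -1.268},
    {"x": 44.8,"y": 6.4,"z": 3,"ax": 0,"ay": 0,"az": -1.268},
    {"x": 44.8,"y": 6.4,"z": 5,"ax": 0,"ay": 0,"az": -1.268},
    {"x": 44.8,"y": 6.4,"z": 5,"ax": 0,"ay": 0,"az": -1.268},
    {"x": 44.8,"y": 6.4,"z": 5,"ax": 0,"ay": 0,"az": -1.268},
    {"x": 44.8,"y": 6.4,"z": 5,"ax": 0,"ay": 0,"az": -1.268},
  ],
)

```text
time_s: 48.1
tcp_pos: [0.5524, 0.3716, 0.2243]
ee_rot: [-0.0, 0.074, 0.997, -0.002]
contact_force: [0.2, -0.5, 0.3]
grip_width: 0.088
grip_force: 0.0
```

Run:
```python
from h import *
import pickle
c=cap('wrist','w10'); pickle.dump(c,open('v6.pkl','wb')); s=env.observe(); print(s['tcp_pos'],s['q'].round(2),proj(c,[(.46,.378,.063)]))
```

```text
[0.55274267 0.37131376 0.22460956] [-0.42  0.81 -0.47  1.45  0.41  0.98  0.42] [[310.73508118  98.74555957]]
```

View pics/w10.png

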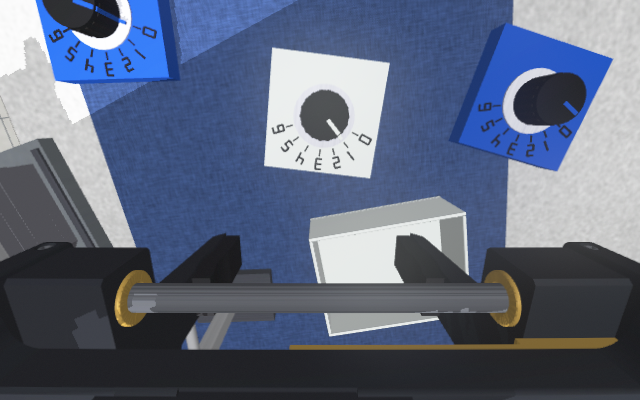

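The real timer (white box) has its sleeve at (325,114), and the white mark points at 1 (towards (352,156)). I'll measure the axis and the angle.

```bash
cat >> h.py <<'E'
def dial(c,near=(.46,.378)):
    hsv=cv2.cvtColor(c['color'],cv2.COLOR_RGB2HSV); u=proj(c,[(*near,.063)])[0]
    r=np.linalg.norm(proj(c,[(near[0]+.055,near[1],.063)])[0]-u)
    roi=np.zeros(hsv.shape[:2],'u1'); cv2.circle(roi,tuple(int(x) for x in u),int(r),255,-1)
    dark=((hsv[...,2]<110)&(hsv[...,1]<70)).astype('u1')*255&roi
    q=max(cv2.findContours(cv2.morphologyEx(dark,cv2.MORPH_CLOSE,np.ones((9,9))),cv2.RETR_EXTERNAL,cv2.CHAIN_APPROX_NONE)[0],key=cv2.contourArea)
    (x,y),rad=cv2.minEnclosingCircle(q); P=plane(c,[(x,y)],.063)[0]
    e=plane(c,[(x+rad,y)],.063)[0]; 
    ins=np.zeros_like(roi); cv2.circle(ins,(int(round(x)),int(round(y))),int(rad-3),255,-1)
    v,w=np.where((hsv[...,2]>150)&(ins>0)); m=plane(c,[(w.mean(),v.mean())],.063)[0] if len(v) else None
    return (x,y),np.linalg.norm(e-P)*2,P,(np.arctan2(*(m-P)[1::-1]) if m is not None else None),len(v)
E
python3 - <<'E'
from h import *
import pickle
c=pickle.load(open('v6.pkl','rb')); d=dial(c); print(d)
f=lambda u:plane(c,[u],.026)[0]
ctr=d[2]
for k,u in {0:(366,140),1:(352,156),2:(336,162),3:(317,163),4:(299,158),5:(286,146),6:(279,129)}.items():
    a=f(u)-ctr; print(k,round(np.arctan2(a[1],a[0])+.4*k-1.2,3))
h=cv2.cvtColor(c['color'],cv2.COLOR_RGB2HSV); m=((h[...,1]<50)&(h[...,2]>170)).astype('u1')*255
roi=np.zeros_like(m); cv2.circle(roi,(327,114),75,255,-1)
q=max(cv2.findContours(m&roi,cv2.RETR_EXTERNAL,cv2.CHAIN_APPROX_NONE)[0],key=cv2.contourArea).reshape(-1,2); print('box',rect(c,q,.026))
E
```

```text
((324.0, 115.0), np.float64(0.04996795485329372), array([0.47686786, 0.38865071, 0.063     ]), np.float64(0.5343140206097942), 75)
0 -0.27
1 -0.302
2 -0.263
3 -0.282
4 -0.286
5 -0.258
6 -0.242
box (array([0.47725256, 0.38877188]), array([125.6, 126.1]), np.float32(-0.2636038))
```

Run:
```python
from h import *
to((.477,.3887,.05),3.0)
```

```text
t 48.15 tcp [0.5527 0.3713 0.2246] q7 0.42 shift [ 7.74  0.66 17.46] turn [-0.003 -0.    -0.007] rows 3.1
```

Call:
step_arm(
  steps=[
    {"x": 2.7,"y": 0.6,"z": 4.5,"ax": 0,"ay": 0,"az": -0.007},
    {"x": 2.7,"y": 0.6,"z": 8.5,"ax": 0,"ay": 0,"az": -0.007},
    {"x": 2.7,"y": 0.6,"z": 8.5,"ax": 0,"ay": 0,"az": -0.007},
    {"x": 2.7,"y": 0.6,"z": 8.5,"ax": 0,"ay": 0,"az": -0.007},
  ],
)

```text
time_s: 48.65
tcp_pos: [0.5272, 0.3829, 0.1408]
ee_rot: [0.0, 0.07, 0.998, -0.0]
contact_force: [0.7, 0.6, -0.3]
grip_width: 0.0882
grip_force: 0.0
```

Run:
```python
from h import *
import pickle
c0=pickle.load(open('v6.pkl','rb')); c=cap('wrist'); a=dial(c0,(.477,.3887)); b=dial(c,(.477,.3887)); print(b); print(tri(c0,[a[0]],c,[b[0]]))
to((.477,.3887,.05),3.0)
```

```text
((317.670654296875, 164.81631469726562), np.float64(0.07229435401359498), array([0.487667  , 0.38858571, 0.063     ]), np.float64(0.06623241969075712), 3157)
[[0.4785932  0.38855443 0.12390449 0.00256578]]
t 48.7 tcp [0.5273 0.3834 0.1411] q7 0.33 shift [ 5.06 -0.18  9.11] turn [0.001 0.001 0.002] rows 1.7
```

The second view's blob is merged with something else (72 mm across), so I reject it. I'll separate the sleeve with a stricter threshold.

Run:
```python
from h import *
import pickle
c0=pickle.load(open('v6.pkl','rb')); c=cap('wrist'); out=[]
for k in (c0,c):
    h=cv2.cvtColor(k['color'],cv2.COLOR_RGB2HSV); u=proj(k,[(.477,.3887,.063)])[0]; r=np.linalg.norm(proj(k,[(.507,.3887,.063)])[0]-u)
    roi=np.zeros(h.shape[:2],'u1'); cv2.circle(roi,tuple(int(x) for x in u),int(r),255,-1)
    m=((h[...,2]<95)&(h[...,1]<90)).astype('u1')*255&roi
    m=cv2.morphologyEx(cv2.morphologyEx(m,cv2.MORPH_CLOSE,np.ones((9,9))),cv2.MORPH_OPEN,cv2.getStructuringElement(cv2.MORPH_ELLIPSE,(21,21)))
    q=max(cv2.findContours(m,cv2.RETR_EXTERNAL,cv2.CHAIN_APPROX_NONE)[0],key=cv2.contourArea)
    e=cv2.fitEllipse(q); print(u.round(),np.round(e[0],1),np.round(e[1],1),plane(k,[e[0]],.063)[0].round(4)); out.append(e[0])
print(tri(c0,[out[0]],c,[out[1]]).round(4))
```

```text
[324. 115.] [324.2 114.8] [45.8 48.1] [0.4767 0.3889 0.063 ]
[315. 150.] [315.1 149.4] [63.3 64.8] [0.4764 0.3888 0.063 ]
[[4.766e-01 3.889e-01 6.110e-02 2.000e-04]]
```

The sleeve top triangulates to z 61 mm (63 expected), with its axis at (0.4766, 0.3889). Gripping it.

Call:
step_arm(
  steps=[
    {"x": 5.1,"y": -0.2,"z": 1,"ax": 0,"ay": 0,"az": 0},
    {"x": 5.1,"y": -0.2,"z": 4,"ax": 0,"ay": 0,"az": 0},
    {"x": 5.1,"y": -0.2,"z": 7,"ax": 0,"ay": 0,"az": 0},
    {"x": 5.1,"y": -0.2,"z": 9.0,"ax": 0,"ay": 0,"az": 0},
    {"x": 5.1,"y": -0.2,"z": 9.0,"ax": 0,"ay": 0,"az": 0},
    {"x": 5.1,"y": -0.2,"z": 9.0,"ax": 0,"ay": 0,"az": 0},
  ],
)

```text
time_s: 49.5
tcp_pos: [0.4751, 0.3889, 0.05]
ee_rot: [-0.001, 0.069, 0.998, -0.0]
contact_force: [0.3, 1.0, 0.4]
grip_width: 0.0881
grip_force: 0.0
```

Call:
step_arm(
  jaw=4,
  force=25,
  steps=[
    {"x": 0,"y": 0,"z": 0,"ax": 0,"ay": 0,"az": 0},
    {"x": 0,"y": 0,"z": 0,"ax": 0,"ay": 0,"az": 0},
    {"x": 0,"y": 0,"z": 0,"ax": 0,"ay": 0,"az": 0},
    {"x": 0,"y": 0,"z": 0,"ax": 0,"ay": 0,"az": 0},
    {"x": 0,"y": 0,"z": 0,"ax": 0,"ay": 0,"az": 0},
  ],
)

```text
time_s: 50.12
tcp_pos: [0.4745, 0.3891, 0.0491]
ee_rot: [-0.001, 0.069, 0.998, -0.0]
contact_force: [-0.1, 1.8, -0.2]
grip_width: 0.0474
grip_force: 25.0
```

Call:
step_arm(
  steps=[
    {"x": 0,"y": 0,"z": 0,"ax": 0,"ay": 0,"az": 0.12},
    {"x": 0,"y": 0,"z": 0,"ax": 0,"ay": 0,"az": 0.24},
    {"x": 0,"y": 0,"z": 0,"ax": 0,"ay": 0,"az": 0.36},
    {"x": 0,"y": 0,"z": 0,"ax": 0,"ay": 0,"az": 0.48},
    {"x": 0,"y": 0,"z": 0,"ax": 0,"ay": 0,"az": 0.6},
    {"x": 0,"y": 0,"z": 0,"ax": 0,"ay": 0,"az": 0.72},
    {"x": 0,"y": 0,"z": 0,"ax": 0,"ay": 0,"az": 0.84},
    {"x": 0,"y": 0,"z": 0,"ax": 0,"ay": 0,"az": 0.96},
    {"x": 0,"y": 0,"z": 0,"ax": 0,"ay": 0,"az": 1.08},
    {"x": 0,"y": 0,"z": 0,"ax": 0,"ay": 0,"az": 1.2},
    {"x": 0,"y": 0,"z": 0,"ax": 0,"ay": 0,"az": 1.2},
    {"x": 0,"y": 0,"z": 0,"ax": 0,"ay": 0,"az": 1.2},
    {"x": 0,"y": 0,"z": 0,"ax": 0,"ay": 0,"az": 1.2},
  ],
)

```text
time_s: 51.75
tcp_pos: [0.4766, 0.3913, 0.0491]
ee_rot: [-0.0, 0.62, 0.785, 0.002]
contact_force: [5.0, 6.3, -6.2]
grip_width: 0.0476
grip_force: 25.0
```

Opening and lifting off, then reading the dial.

Call:
step_arm(
  jaw=8.8,
  steps=[
    {"x": 0,"y": 0,"z": 0,"ax": 0,"ay": 0,"az": 0},
    {"x": 0,"y": 0,"z": 0,"ax": 0,"ay": 0,"az": 0},
    {"x": 0,"y": 0,"z": 0,"ax": 0,"ay": 0,"az": 0},
    {"x": 0,"y": 0,"z": -4,"ax": 0,"ay": 0,"az": 0},
    {"x": 0,"y": 0,"z": -10,"ax": 0,"ay": 0,"az": 0},
    {"x": -4,"y": 0,"z": -16,"ax": 0,"ay": 0,"az": 0},
    {"x": -8,"y": 0,"z": -18,"ax": 0,"ay": 0,"az": 0},
    {"x": -8,"y": 0,"z": -18,"ax": 0,"ay": 0,"az": 0},
    {"x": -8,"y": 0,"z": -18,"ax": 0,"ay": 0,"az": 0},
  ],
)

```text
time_s: 52.88
tcp_pos: [0.4927, 0.311, 0.2288]
ee_rot: [-0.001, 0.62, 0.785, -0.002]
contact_force: [0.4, 0.3, 0.4]
grip_width: 0.088
grip_force: 0.0
```

Run:
```python
from h import *
c=cap('wrist','w11'); d=dial(c,(.4766,.3889)); print(d, 'k', (1.2-.264-d[3])/.4)
u=np.array(d[0]).astype(int); print(u)
s=cap('side'); a=cv2.resize(c['color'][max(u[1]-75,0):max(u[1]-75,0)+150,u[0]-75:u[0]+75],(400,400),interpolation=cv2.INTER_CUBIC)
v=proj(s,[(.545,.0134,.08)])[0].astype(int); b=cv2.resize(s['color'][v[1]-50:v[1]+50,v[0]-50:v[0]+50],(400,400),interpolation=cv2.INTER_CUBIC)
cv2.imwrite('pics/end.png',np.hstack([a,b])[:,:,::-1])
```

```text
((322.0682678222656, 112.17158508300781), np.float64(0.0510933543871627), array([0.4780209 , 0.38972669, 0.063     ]), np.float64(-0.7650574003422572), 67) k 4.252643500855642
[322 112]
```

View pics/end.png

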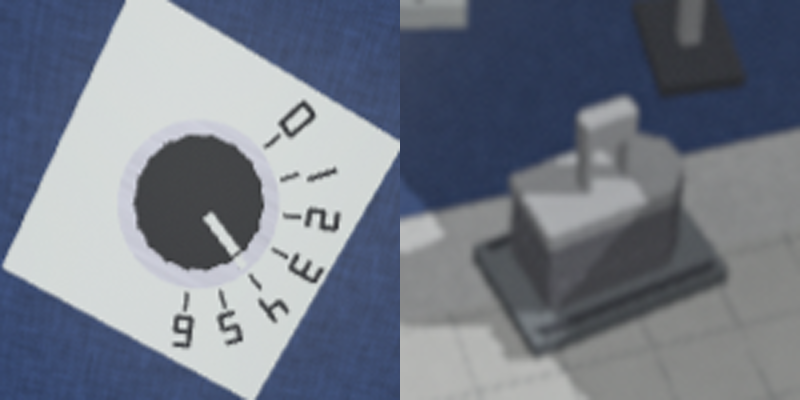

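The mark points straight at tick 4 (mark at (223,236), tick at (255,283) in the crop, the same direction within 1°). The side view shows the cap level on the square stack. Handing in.

```bash
python3 -c "
from cell import env
print(env.job_done())"
```

```text
the job is handed in; nothing more can be done
None
```

All five trays are stacked fully home on the press base, the cap is seated on the topmost tray, the timer's sleeve stands at 4, and the job is handed in at about 53 s; handing in returned no verdict.

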